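Clamp the converter modules and read their labels

ROBOT

A 6-joint arm with a two-finger parallel gripper is mounted at the origin on a cart in front of the work surface, level with it; the furniture and walls round the work are solid. World frame = base frame: x ahead of the robot, y to its left, z up, the work surface at z = 0. Lengths are in m, angles in degrees, forces in N, time in s.
With the tool pointing down it reaches from about 0.3 to 0.75 m from the base axis. Payload 8.5 kg.
Tool frame: the origin (TCP) lies on the centre line of the jaws, within the pads' length; the fingertips stand env.tips_ahead ahead of it and the grasp point (between the pads) lies 8 mm behind it (env.tips_ahead is the distance from the TCP to the fingertips, in m); z points along the fingers, y is the direction in which the jaws open and shut (so a half turn about z gives the same grasp; the last joint's range is limited). The gripper opens to 85 mm and grips with 20 to 120 N. Pads are 22 mm wide; open, the fingers measure 114 mm over their backs; the gripper's body (76 mm by 85 mm) begins 54 mm behind the grasp point. The pads swing forward as they close: fully open they stand 13 mm farther back than shut.
Start: joints at [55.044, 21.807, 74.336, -0, 83.858, -12.336], TCP at [0.212, 0.508, 0.242] pointing down, gripper open.
Joint ranges: [-178.18, 178.18], [-50.72, 133.34], [12.68, 142.11], [-81.47, 261.47], [9.98, 163.14], [-165.26, 165.26]. Speed limits (degrees/s): [136.94, 136.94, 180, 180, 180, 180].

INTERFACE

Orientations are given as a 3x3 rotation matrix whose columns are the frame's x, y, z axes.
In Python, from rig import env gives the robot as it stands.
- The arm moves only by the tool servo_tool, never from a script. Its argument "commands" is a list of rows, each an object with "linear": the shift along the tool's x, y, z in mm, a list of three; "angular": the turn, a rotation vector about the tool's x, y, z in degrees, a list of three; "gripper": the opening, from -1 (shut) to 1 (fully open). In form: [{"linear": [x, y, z], "angular": [rx, ry, rz], "gripper": gripper}, ...]. A call has 1 to 20 rows; each row is the pose to reach, as a shift and turn from the pose commanded when the call began, along the tool's axes at that moment; what a row does not reach only later rows make up. A row lasts 1/10 s, in which the tool goes at most 50 mm and 8.59 degrees, less where a joint would pass 70% of its speed; a pose out of reach is approached as far as the arm can. A call with a gripper value outside its range is refused whole. The fingers move at their own pace and stop on an object; "force" is the grip in N (left out, the last holds). Time passes only in rows, so rows that repeat a pose let the fingers close. It gives the time, the measured TCP pose, the force and the opening at its end, in the units of the state.
- env.observe(): the state, without advancing time (a new reading comes with each control period).
- env.get_image(name): name is "scene" or "top" or "wrist"; returns a dict with "frame" (480x640x3 uint8, blue, green, red), "fx", "fy", "cx", "cy" (pixels), "cam_to_world" (4x4, takes a point from camera to world coordinates); the wrist camera has in their place "T_tool_cam" (4x4, takes a point from camera to tool coordinates, whose origin is the TCP and whose axes are the flange's). Camera axes: x right, y up, looking along -z (the intrinsics and any distortion apply to the point x, -y, -z); pixel columns grow to the right and rows downward; lengths in m; the calibration is good to about 2 mm. A picture is of the moment at which its call begins: read the wrist's pose just before it. There is no depth.
- env.close_job(): hands the job in, once; it reports no verdict.
Trained networks look in a picture, given as the dict that the camera call returned (one of the last four; its "shot" number tells which), for a name from the list of things; names that differ only in an ending like _2 or _b are one class to them, and where a whole thing is asked for, a point or a joint stands for the part that bears it (a point fixed in the world has none). Each returns a list of dicts, best first, with "confidence" (0 to 1); they miss things now and then, are a little off and sometimes report something else, mostly with a low value. They report only what shows in the picture. A call takes as long as a camera call.
- env.trace(picture, query): "pixels" (480x640 bool, what is visible of it) and "extent" ([left, top, right, bottom] in pixels, round what is visible of it).
The state is a dict: "time_s": time; "q": joint angles; "qvel": joint speeds; "joint_efforts": joint torques, N m; "position": TCP position; "tool_rot": TCP orientation; "ft_force": force on the tool from outside, world axes, zero at the start; "wrist_torque": the same for the moment, N m; "grip_width": finger opening in m.
Only numpy, scipy, OpenCV 4.12 (cv2) and the standard library are available. Lean on these libraries where they do the work, as an engineer would, in place of code of your own. Each camera call takes 0.05 s, during which the arm holds its last target.

TASK

Load every converter module on the bench into a nest of the clamping fixture, label end pointing away from the clamp, and push that clamp's handle down past its dead point so that it locks and the pad holds the module. When all are clamped, take the hand-held reader, aim it at the modules' labels one after the other, shortest module first, from about 5 to 12 cm away and hold it steady on each for two seconds, then lay the reader back flat in its tray the way it was; leave everything else alone.

Things in the scene. Friction and masses are not known exactly. Their poses are not given: they have to be found in the camera images.
- nest_left: Nest, left of three in a row as the robot sees them, 88 mm apart on one bolted plate 10 mm thick. Origin on the plate at the foot of the rear stop, mid-width; +x away from clamp and robot, z up. A module lies on the plate from the stop out to +x. Stop 14 mm high; side rails 5 mm high, x = 2 to 36 mm, 42 mm apart inside (module 34); far end and top open.
- handle_left (a joint): Left clamp handle. 0 open, dead point 0.90, 1.07 stop and locked. Hinge along nest y at nest x -69, z +53 mm; handle runs from it to -x (to the robot), raised 0.95 - value rad above level. Black round grip, 14 mm diameter, 30 to 94 mm from the hinge: push its top over and down, about 75 mm out. Needs up to 7 N before the dead point on a module, then snaps. Stays where left.
- pad_left: Sprung rubber pad, 19 mm diameter, on the left clamp's bar; origin at the centre of its pressing face. Locked, it presses about 6 N on a module's top 18 mm beyond the stop. Open, the bar stands upright on the handle side of the stop, up to 135 mm above the bench, and the nest is free from above.
- nest_middle: Nest, middle of three in a row as the robot sees them, 88 mm apart on one bolted plate 10 mm thick. Origin on the plate at the foot of the rear stop, mid-width; +x away from clamp and robot, z up. A module lies on the plate from the stop out to +x. Stop 14 mm high; side rails 5 mm high, x = 2 to 36 mm, 42 mm apart inside (module 34); far end and top open.
- handle_middle (a joint): Middle clamp handle. 0 open, dead point 0.90, 1.07 stop and locked. Hinge along nest y at nest x -69, z +53 mm; handle runs from it to -x (to the robot), raised 0.95 - value rad above level. Black round grip, 14 mm diameter, 30 to 94 mm from the hinge: push its top over and down, about 75 mm out. Needs up to 7 N before the dead point on a module, then snaps. Stays where left.
- pad_middle: Sprung rubber pad, 19 mm diameter, on the middle clamp's bar; origin at the centre of its pressing face. Locked, it presses about 6 N on a module's top 18 mm beyond the stop. Open, the bar stands upright on the handle side of the stop, up to 135 mm above the bench, and the nest is free from above.
- nest_right: Nest, right of three in a row as the robot sees them, 88 mm apart on one bolted plate 10 mm thick. Origin on the plate at the foot of the rear stop, mid-width; +x away from clamp and robot, z up. A module lies on the plate from the stop out to +x. Stop 14 mm high; side rails 5 mm high, x = 2 to 36 mm, 42 mm apart inside (module 34); far end and top open.
- handle_right (a joint): Right clamp handle. 0 open, dead point 0.90, 1.07 stop and locked. Hinge along nest y at nest x -69, z +53 mm; handle runs from it to -x (to the robot), raised 0.95 - value rad above level. Black round grip, 14 mm diameter, 30 to 94 mm from the hinge: push its top over and down, about 75 mm out. Needs up to 7 N before the dead point on a module, then snaps. Stays where left.
- pad_right: Sprung rubber pad, 19 mm diameter, on the right clamp's bar; origin at the centre of its pressing face. Locked, it presses about 6 N on a module's top 18 mm beyond the stop. Open, the bar stands upright on the handle side of the stop, up to 135 mm above the bench, and the nest is free from above.
- module_short: The short converter module: grey ribbed block 60 mm long (x), 34 mm wide (y), 24 mm high, 0.12 kg, silver base, flat top; origin at the centre of its underside. Told apart from the others by its length (60, 72, 84 mm). Lies on its base. A white square-code label is on its top at the +x end. May be absent (None).
- label_short (a point): Centre of the white code label (20x24 mm) on top of the short module, 14 mm from its +x end. May be absent (None).
- module_medium: The medium converter module: grey ribbed block 72 mm long (x), 34 mm wide (y), 24 mm high, 0.12 kg, silver base, flat top; origin at the centre of its underside. Told apart from the others by its length (60, 72, 84 mm). Lies on its base. A white square-code label is on its top at the +x end. May be absent (None).
- label_medium (a point): Centre of the white code label (20x24 mm) on top of the medium module, 14 mm from its +x end. May be absent (None).
- module_long: The long converter module: grey ribbed block 84 mm long (x), 34 mm wide (y), 24 mm high, 0.12 kg, silver base, flat top; origin at the centre of its underside. Told apart from the others by its length (60, 72, 84 mm). Lies on its base. A white square-code label is on its top at the +x end. May be absent (None).
- label_long (a point): Centre of the white code label (20x24 mm) on top of the long module, 14 mm from its +x end. May be absent (None).
- tray: Grey reader tray fixed on the bench: base 160x62 mm, 6 mm thick (x from -68 to +92), end lips at x = -62 and +86 mm, 16 mm high; side lips 14 mm high at |x| 37 to 59 mm, 50 mm apart inside; sides open for fingers between. Origin on the bench; the reader belongs with its origin 6 mm above the tray's origin and its x along the tray's x.
- reader: Black hand-held code reader lying in the tray: body 110x40x24 mm (x, y, z), angled head at its +x end that reaches to x = 74 mm and z = 34 mm; 0.14 kg. Origin at the centre of the body's underside. Grasp across the 40 mm width near the origin.
- reader_head: Optical head, part of the reader. Origin at the centre of its window (reader x = 66, z = 11 mm); its z axis is the line of sight, which leaves forward and down, 45 degrees between the reader's +x and -z; its y lies along the reader's width.
- solvent_bottle: Clear solvent bottle with red cap, 86 mm across, 258 mm high; origin at the centre of its underside. A bystander: leave it alone.
- tip_carton: White carton 52x78x163 mm; origin at the centre of its underside. A bystander: leave it alone.
- side_cutters: Side cutters with red handles, 109x58x12 mm; origin at the centre of its underside. A bystander: leave it alone.
- screwdriver: Blue screwdriver 171x28x26 mm; origin at the centre of its underside. A bystander: leave it alone.
- tweezers_c: Black tweezers 118x10x12 mm; origin at the centre of its underside. A bystander: leave it alone.
- flux_lid: Pale round lid, 51 mm across, 9 mm high; origin at the centre of its underside. A bystander: leave it alone.

How it is judged:
By the outcome, as a careful person would: the job done as asked, in the order asked, and still so for the second after the job is handed in, with the robot touching nothing.
Of module_short, module_medium, module_long only 2 to 3 are there at a start; the rules pass over those that are not, and their reading is None.
At some moment in a run one of module_short, module_medium, module_long may be knocked a few centimetres aside while the robot is not near it.
It also fails if it takes over 210 s, if anything falls off the work surface, if the arm or the gripper's body presses on something with over 40 N, if the wrist force passes 120 N, or if a joint passes its speed limit or range.

## Working session

There is one attempt and no reset: what is moved stays moved. The work goes in short steps, Python scripts to look and compute and a tool call to move; the robot and the scene stay as the last step left them, time stands still between calls to the robot, and variables do not carry over. Pictures are saved under pics/ and viewed, and the job is handed in when it is done.

Besides the shell and the picture viewer there is one more tool, called as name([rows], argument=value, ...), one row to a line, values as JSON. servo_tool: Moves the arm, as the interface text tells. Its arguments: {"type":"object","properties":{"commands":{"type":"array","items":{"type":"object","properties":{"linear":{"type":"array","items":{"type":"number"}},"angular":{"type":"array","items":{"type":"number"}},"gripper":{"type":"number"}}}},"force":{"type":"number"}},"required":["commands"]}

```bash
ls; mkdir -p pics
python3 - <<'E'
from rig import env
import cv2
print(env.tips_ahead); s=env.observe(); print({k:s[k] for k in('time_s','position','tool_rot','grip_width','ft_force')})
for n in('scene','top','wrist'):
    p=env.get_image(n); cv2.imwrite(f'pics/{n}0.png',p['frame']); print(n,p['fx'],p['fy'],p['cx'],p['cy'],p.get('cam_to_world',p.get('T_tool_cam')),p.keys())
E
```

```text
pics
0.011
{'time_s': 0.0, 'position': array([0.21135847, 0.50744962, 0.24169623]), 'tool_rot': array([[-9.23080532e-01,  3.84605720e-01, -8.79074620e-04],
       [ 3.84606574e-01,  9.23079781e-01, -1.22529529e-03],
       [ 3.40200430e-04, -1.46914411e-03, -9.99998863e-01]]), 'grip_width': 0.0852986218056355, 'ft_force': array([-0.40090816,  0.6521688 , -0.5952245 ])}
scene 485.5002500384848 485.5002500384848 325.78794098022814 243.79926980987418 [[ 0.48542484  0.66771241 -0.5643783  -0.0598143 ]
 [-0.87423517  0.36429567 -0.32093851 -0.36447122]
 [-0.00869406  0.64919089  0.76057584  0.95776135]
 [ 0.          0.          0.          1.        ]] dict_keys(['frame', 'fx', 'fy', 'cx', 'cy', 'cam_to_world', 'shot'])
top 589.7666527726772 589.7666527726772 312.5006898912977 239.21007078589147 [[ 0.02753998  0.99352701 -0.11020719  0.43270593]
 [-0.9995731   0.02844668  0.00666306  0.0056765 ]
 [ 0.00975496  0.10997664  0.9938863   1.43435352]
 [ 0.          0.          0.          1.        ]] dict_keys(['frame', 'fx', 'fy', 'cx', 'cy', 'cam_to_world', 'shot'])
wrist 400.36830856423506 400.36830856423506 321.49832221623865 240.8299108517761 [[-5.56252947e-04  9.45577389e-01  3.25396824e-01  8.53538925e-02]
 [ 9.99999828e-01  4.65302662e-04  3.57327320e-04 -4.65612185e-04]
 [ 1.86472625e-04  3.25396966e-01 -9.45577485e-01 -1.32685549e-01]
 [ 0.00000000e+00  0.00000000e+00  0.00000000e+00  1.00000000e+00]] dict_keys(['frame', 'fx', 'fy', 'cx', 'cy', 'T_tool_cam', 'shot'])
```

View pics/scene0.png

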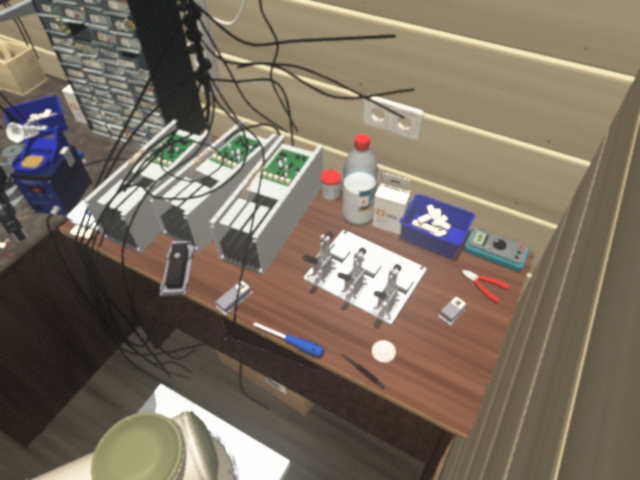

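View pics/top0.png

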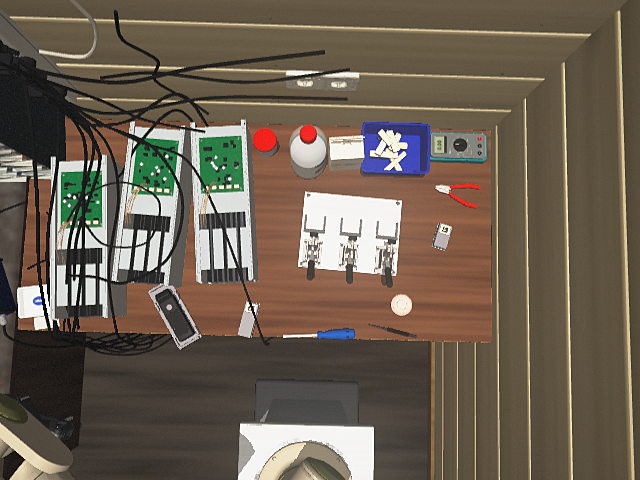

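View pics/wrist0.png

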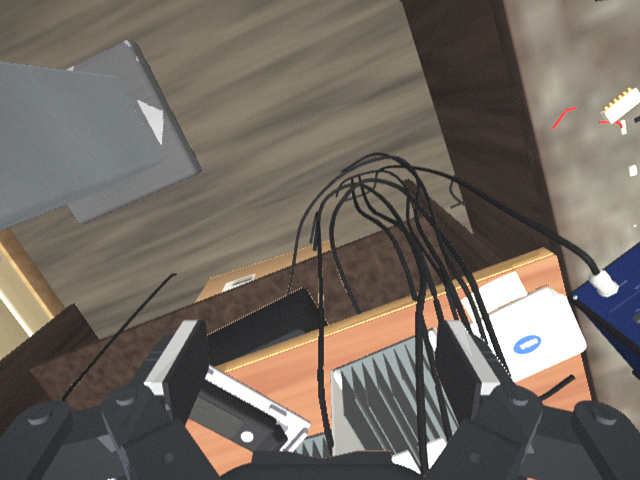

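Two modules show: top view (248,320) and (442,237). The tray with the reader is at (175,316), and the fixture is at (350,235). Now measuring.

```bash
cat > h.py <<'E'
from rig import env
import numpy as np, cv2
def wristT(p,s):
    T=np.eye(4);T[:3,:3]=s['tool_rot'];T[:3,3]=s['position'];return T@p['T_tool_cam']
def grab(n):
    s=env.observe();p=env.get_image(n);p=dict(p)
    p['T']=p['cam_to_world'] if 'cam_to_world' in p else wristT(p,s); return p
def ray(p,uv,z):
    d=np.array([(uv[0]-p['cx'])/p['fx'],-(uv[1]-p['cy'])/p['fy'],-1.]);T=p['T'];w=T[:3,:3]@d;o=T[:3,3]
    return o+w*(z-o[2])/w[2]
def proj(p,X):
    X=np.atleast_2d(X);c=(X-p['T'][:3,3])@p['T'][:3,:3]
    return np.c_[p['cx']+p['fx']*c[:,0]/-c[:,2],p['cy']-p['fy']*c[:,1]/-c[:,2]]
def seg(p,name,z,minc=0.3):
    out=[]
    for r in env.trace({k:v for k,v in p.items() if k!='T'},name)[:3]:
        m=r['pixels'].astype(np.uint8); cs,_=cv2.findContours(m,0,2)
        if not cs: continue
        c=max(cs,key=cv2.contourArea).reshape(-1,2)
        P=np.array([ray(p,u,z)[:2] for u in c])
        (cx,cy),(w,h),a=cv2.minAreaRect((P*1000).astype(np.float32))
        out.append((round(r['confidence'],2),np.round(r['extent']).tolist(),(round(cx),round(cy)),(round(w),round(h)),round(a,1)))
    return out
E
python3 - <<'E'
from h import *
for n in('top','scene'):
    p=grab(n)
    for q,z in(('module_short',.024),('module_medium',.024),('module_long',.024),('label_short',.024),('reader',.03),('tray',.006),('nest_left',.01),('flux_lid',.009)): print(n,q,seg(p,q,z))
    f=p['frame']
    if n=='top':
        cv2.imwrite('pics/t_fix.png',cv2.resize(f[180:350,230:470],None,fx=3.3,fy=3.3,interpolation=cv2.INTER_CUBIC))
        cv2.imwrite('pics/t_tray.png',cv2.resize(f[260:360,130:280],None,fx=5,fy=5,interpolation=cv2.INTER_CUBIC))
E
```

```text
top module_short [(0.64, [434.0, 224.0, 455.0, 248.0], (606, -315), (37, 59), 76.2), (0.44, [306.0, 252.0, 315.0, 285.0], (525, -1), (15, 67), 85.3)]
top module_medium [(0.72, [376.0, 326.0, 416.0, 338.0], (375, -206), (95, 9), 77.6)]
top module_long [(0.66, [236.0, 305.0, 259.0, 338.0], (393, 143), (34, 80), 78.2)]
top label_short [(0.65, [428.0, 222.0, 454.0, 250.0], (605, -314), (37, 62), 74.1), (0.54, [394.0, 295.0, 414.0, 317.0], (438, -219), (47, 48), 0.7)]
top reader [(0.64, [157.0, 287.0, 193.0, 341.0], (400, 318), (131, 44), 31.2), (0.28, [307.0, 214.0, 327.0, 235.0], (623, -8), (39, 50), 1.4)]
top tray [(0.81, [147.0, 286.0, 204.0, 352.0], (401, 322), (161, 65), 31.3), (0.17, [376.0, 230.0, 395.0, 242.0], (602, -189), (26, 53), 19.2)]
top nest_left [(0.61, [308.0, 217.0, 326.0, 236.0], (612, -13), (23, 52), 20.2)]
top flux_lid [(0.6, [391.0, 293.0, 414.0, 315.0], (439, -221), (50, 48), 1.6)]
scene module_short [(0.67, [441.0, 297.0, 464.0, 322.0], (601, -316), (36, 72), 79.2), (0.32, [357.0, 249.0, 366.0, 253.0], (658, -59), (13, 13), 28.6)]
scene module_medium []
scene module_long [(0.93, [214.0, 281.0, 252.0, 314.0], (382, 142), (48, 73), 75.7), (0.49, [375.0, 339.0, 395.0, 363.0], (431, -222), (50, 47), 25.5)]
scene label_short [(0.82, [439.0, 298.0, 463.0, 322.0], (601, -316), (38, 73), 73.9)]
scene reader [(0.94, [163.0, 244.0, 190.0, 289.0], (396, 313), (139, 46), 32.2)]
scene tray [(0.57, [158.0, 239.0, 196.0, 296.0], (406, 324), (173, 67), 29.3)]
scene nest_left [(0.4, [328.0, 244.0, 354.0, 262.0], (625, -22), (31, 47), 41.5)]
scene flux_lid [(0.75, [372.0, 341.0, 398.0, 362.0], (439, -220), (51, 48), 25.5)]
```

View pics/t_fix.png

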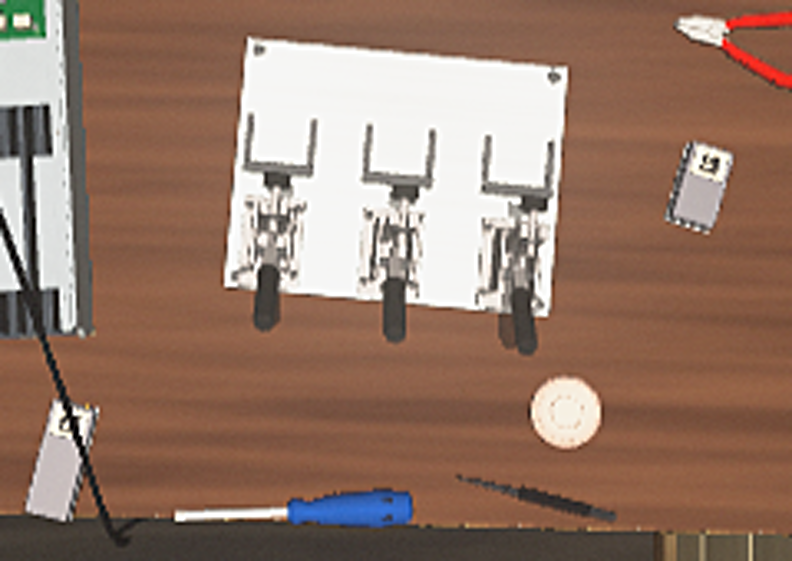

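View pics/t_tray.png

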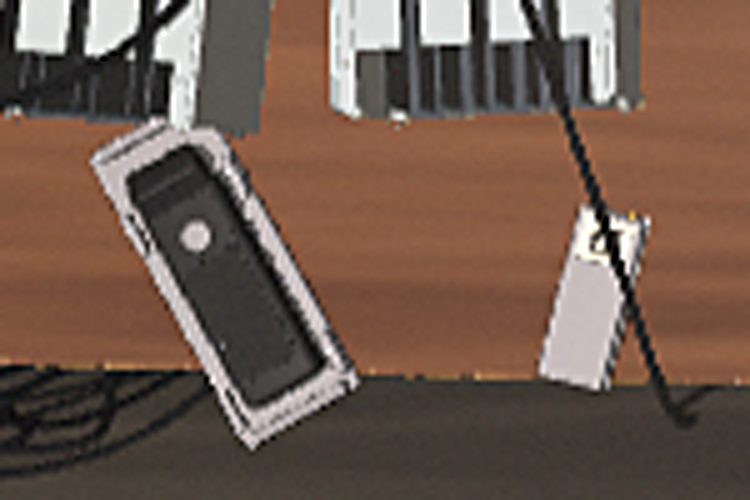

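```bash
cat >> h.py <<'E'
def go(xyz,yaw=None,R=None):
    "print linear/angular in tool axes from measured pose to target (tool down, tool x at yaw deg)"
    from scipy.spatial.transform import Rotation as Ro
    s=env.observe();R0=s['tool_rot']
    if R is None:
        c,q=np.cos(np.radians(yaw)),np.sin(np.radians(yaw)); R=np.array([[c,q,0],[q,-c,0],[0,0,-1.]])
    l=R0.T@(np.array(xyz)-s['position'])*1000
    a=Ro.from_matrix(R0.T@R).as_rotvec(degrees=True)
    print('lin',np.round(l,1),'ang',np.round(a,1),'n',int(np.ceil(max(np.linalg.norm(l)/50,np.linalg.norm(a)/8.59))),'pos',np.round(s['position'],4),'t',s['time_s'],'F',np.round(s['ft_force'],1),'w',round(s['grip_width'],4))
E
python3 - <<'E'
from h import *
p=grab('top');q=grab('scene')
print('plate');P=[]
for u in((305.2,191.5),(402.1,200.3),(396,275.8),(297.9,267)): P.append(ray(p,u,.01)[:2]);print(P[-1].round(4))
P=np.array(P)
for a,b in((0,1),(3,2),(3,0),(2,1)): d=P[b]-P[a];print(np.hypot(*d),np.degrees(np.arctan2(d[1],d[0])))
for z in(.0,.05,.1,.15): print(z,[ray(p,u,z)[:2].round(3).tolist() for u in((255,281),(186,283),(126,316))],[proj(q,ray(p,u,z)).round(0).tolist() for u in((255,281),(186,283))])
f=q['frame'];cv2.imwrite('pics/s_l.png',cv2.resize(f[200:360,140:300],None,fx=3.7,fy=3.7,interpolation=cv2.INTER_CUBIC))
cv2.imwrite('pics/s_f.png',cv2.resize(f[220:330,290:440],None,fx=5,fy=5,interpolation=cv2.INTER_CUBIC))
go([.36,.142,.30],166)
E
```

```text
plate
[0.7078 0.0173]
[ 0.6929 -0.2208]
[ 0.5075 -0.208 ]
[0.5221 0.0295]
0.23853121161443372 -93.58188489523914
0.238034413672104 -93.51697278836923
0.18608586735885055 -3.783692588670444
0.18581861017874698 -3.937215737498575
0.0 [[0.486, 0.133], [0.476, 0.299], [0.393, 0.439]] [[[260.0, 275.0]], [[204.0, 252.0]]]
0.05 [[0.484, 0.128], [0.475, 0.289], [0.395, 0.424]] [[[259.0, 263.0]], [[203.0, 241.0]]]
0.1 [[0.482, 0.124], [0.473, 0.279], [0.396, 0.409]] [[[258.0, 251.0]], [[202.0, 230.0]]]
0.15 [[0.48, 0.119], [0.472, 0.269], [0.397, 0.394]] [[[256.0, 238.0]], [[200.0, 217.0]]]
lin [-277.7 -280.4  -57.7] ang [-0.  -0.  -8.6] n 8 pos [0.2115 0.5077 0.2423] t 1.15 F [-0.1  0.3  0.3] w 0.0854
```

View pics/s_l.png

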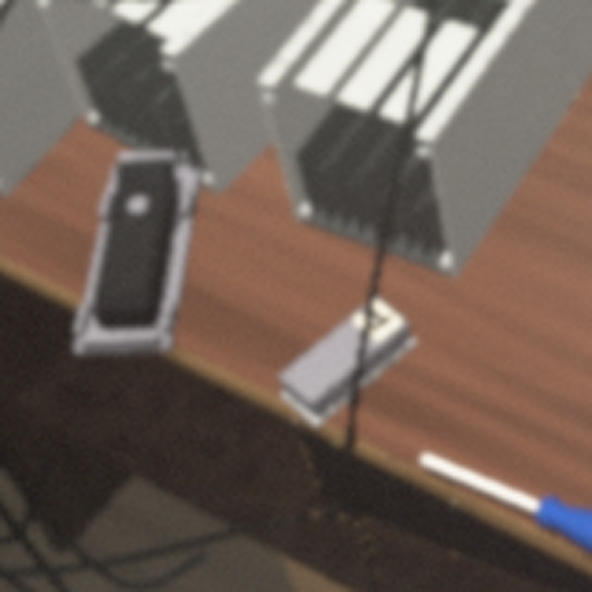

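View pics/s_f.png

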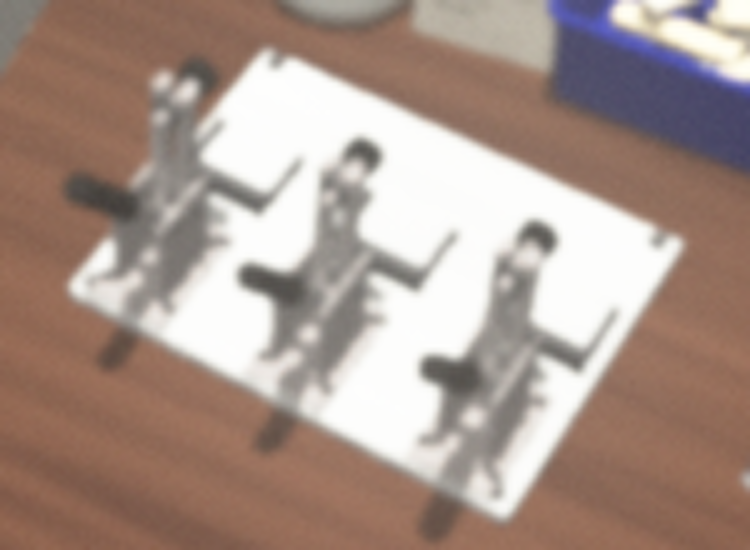

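Run:
```python
from h import *
p=grab('top');q=grab('scene')
# cable points in top along line from crop
for u in((240,270),(248,296),(253,308),(259,325),(265,340)):
    L=np.array([proj(q,ray(p,u,z))[0] for z in np.arange(0,.3,.02)])
    # scene cable as line (248,240)->(234.6,321.6)
    for z,(a,b) in zip(np.arange(0,.3,.02),L):
        xc=248+(b-240)/(81.6)*(-13.4)
        if abs(a-xc)<3: print(u,round(z,2),ray(p,u,z).round(3),a.round(1),b.round(1),round(xc,1))
print(ray(q,(196,248.6),0),ray(q,(186,217),.14))
```

```text
(240, 270) 0.1 [0.506 0.159 0.1  ] 251.1 238.9 248.2
(240, 270) 0.12 [0.505 0.156 0.12 ] 250.6 233.9 249.0
(240, 270) 0.14 [0.504 0.154 0.14 ] 250.0 228.7 249.8
(240, 270) 0.16 [0.503 0.152 0.16 ] 249.5 223.4 250.7
(240, 270) 0.18 [0.502 0.149 0.18 ] 248.9 217.9 251.6
(248, 296) 0.06 [0.448 0.142 0.06 ] 245.0 269.0 243.2
(248, 296) 0.08 [0.448 0.14  0.08 ] 244.5 264.1 244.0
(248, 296) 0.1 [0.448 0.138 0.1  ] 243.9 259.1 244.9
(248, 296) 0.12 [0.448 0.136 0.12 ] 243.4 253.9 245.7
(253, 308) 0.04 [0.421 0.131 0.04 ] 243.1 284.3 240.7
(253, 308) 0.06 [0.421 0.13  0.06 ] 242.6 279.4 241.5
(253, 308) 0.08 [0.421 0.128 0.08 ] 242.1 274.4 242.3
(253, 308) 0.1 [0.422 0.126 0.1  ] 241.5 269.3 243.2
(259, 325) 0.02 [0.381 0.117 0.02 ] 239.2 304.1 237.5
(259, 325) 0.04 [0.382 0.116 0.04 ] 238.7 299.3 238.3
(259, 325) 0.06 [0.383 0.114 0.06 ] 238.2 294.3 239.1
(259, 325) 0.08 [0.383 0.113 0.08 ] 237.7 289.2 239.9
(265, 340) 0.0 [0.345 0.103 0.   ] 236.3 323.1 234.3
(265, 340) 0.02 [0.346 0.102 0.02 ] 235.8 318.3 235.1
(265, 340) 0.04 [0.348 0.101 0.04 ] 235.3 313.3 236.0
(265, 340) 0.06 [0.349 0.099 0.06 ] 234.8 308.2 236.8
[0.47627187 0.32571932 0.        ] [0.46268925 0.30668992 0.14      ]
```

servo_tool([
  {"linear": [0, 0, -60], "angular": [0, 0, 0], "gripper": 1},
  {"linear": [-270, -280, -60], "angular": [0, 0, -9], "gripper": 1},
  {"linear": [-270, -280, -60], "angular": [0, 0, -9], "gripper": 1},
  {"linear": [-270, -280, -60], "angular": [0, 0, -9], "gripper": 1},
  {"linear": [-270, -280, -60], "angular": [0, 0, -9], "gripper": 1},
  {"linear": [-270, -280, -60], "angular": [0, 0, -9], "gripper": 1},
  {"linear": [-270, -280, -60], "angular": [0, 0, -9], "gripper": 1},
  {"linear": [-270, -280, -60], "angular": [0, 0, -9], "gripper": 1},
  {"linear": [-270, -280, -60], "angular": [0, 0, -9], "gripper": 1},
  {"linear": [-270, -280, -60], "angular": [0, 0, -9], "gripper": 1},
  {"linear": [-270, -280, -60], "angular": [0, 0, -9], "gripper": 1},
  {"linear": [-270, -280, -60], "angular": [0, 0, -9], "gripper": 1},
  {"linear": [-270, -280, -60], "angular": [0, 0, -9], "gripper": 1},
])

```text
time_s: 2.55
position: [0.3526, 0.1464, 0.3023]
tool_rot: [[-0.972, 0.233, 0.0], [0.233, 0.972, 0.0], [0.0, 0.0, -1.0]]
ft_force: [0.5, 0.3, -0.2]
grip_width: 0.0854
```

Run:
```python
from h import *
p=grab('wrist');cv2.imwrite('pics/w1.png',p['frame']);go([.39,.142,.30],166)
for n in('module_short','module_medium','module_long'): print(n,seg(p,n,.024))
```

```text
lin [-37.4   4.5   2.3] ang [ 0.  -0.   0.5] n 1 pos [0.3526 0.1464 0.3023] t 2.6 F [ 0.   0.1 -0.8] w 0.0855
module_short [(0.4, [23.0, 302.0, 70.0, 340.0], (429, -202), (49, 52), 20.6)]
module_medium []
module_long [(0.92, [314.0, 182.0, 349.0, 260.0], (389, 148), (34, 87), 78.6)]
```

View pics/w1.png

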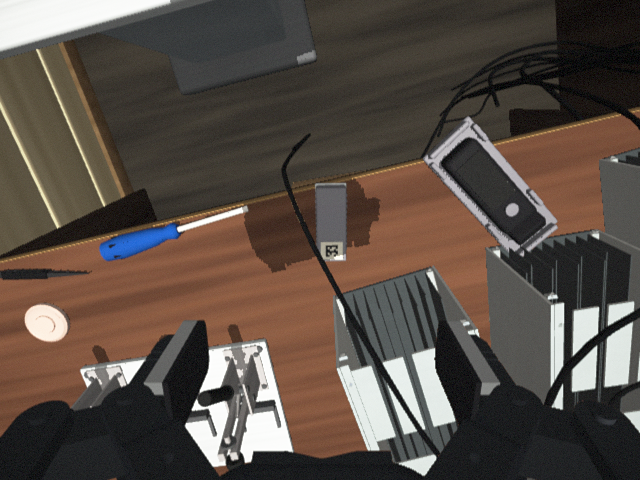

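```bash
cat >> h.py <<'E'
def modtop(p,name,dark=True):
    r=env.trace({k:v for k,v in p.items() if k!='T'},name)[0]
    x0,y0,x1,y1=[int(v) for v in r['extent']]
    return r
E
python3 - <<'E'
from h import *
p=grab('wrist');f=p['frame'];c=f[165:285,280:400];cv2.imwrite('pics/w1c.png',cv2.resize(c,None,fx=5,fy=5,interpolation=cv2.INTER_CUBIC))
q=grab('top');g=q['frame']
E
```

```text
(no output)
```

View pics/w1c.png

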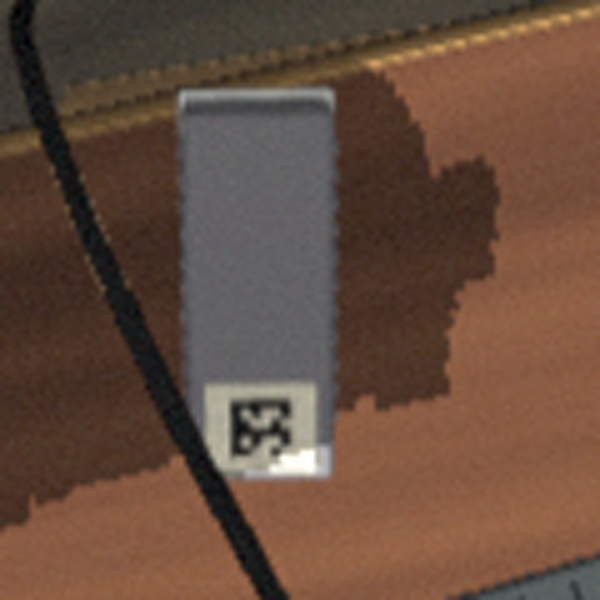

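Run:
```python
from h import *
p=grab('wrist')
C=[ray(p,(280+a/5,165+b/5),z) for a,b,z in((184,111,.024),(333,109,.024),(330,475,.024),(205,475,.024),(258,95,.0))]
for c in C: print(c.round(4))
a=(C[0]+C[1])/2; 
d=C[2]-C[1];print('len',np.hypot(*d[:2]),'yaw',np.degrees(np.arctan2(d[1],d[0])),'w',np.hypot(*(C[1]-C[0])[:2]))
u=d[:2]/np.hypot(*d[:2]);print('centre84',a[:2]+.042*u,'centre72',a[:2]+.036*u)
```

```text
[0.3489 0.1413 0.024 ]
[0.3558 0.1715 0.024 ]
[0.4354 0.1532 0.024 ]
[0.4289 0.1264 0.024 ]
[0.3539 0.1565 0.    ]
len 0.08166190199640991 yaw -12.89620129629047 w 0.030920404375206267
centre84 [0.39329508 0.14701619] centre72 [0.38744643 0.1483553 ]
```

Run:
```python
from h import *
go([.4013,.1452,.10],167)
go([.4013,.1452,.017],167)
```

```text
lin [-47.1  11.  202.3] ang [-0.  -0.  -0.6] n 5 pos [0.353  0.1456 0.3023] t 2.9 F [-0.3  0.7 -0.2] w 0.0852
lin [-47.1  11.  285.3] ang [-0.  -0.  -0.6] n 6 pos [0.353  0.1456 0.3023] t 2.9 F [-0.3  0.7 -0.2] w 0.0852
```

servo_tool([
  {"linear": [-47, 11, 0], "angular": [0, 0, -0.6], "gripper": 0.3},
  {"linear": [-47, 11, 50], "angular": [0, 0, -0.6], "gripper": 0.3},
  {"linear": [-47, 11, 100], "angular": [0, 0, -0.6], "gripper": 0.3},
  {"linear": [-47, 11, 150], "angular": [0, 0, -0.6], "gripper": 0.3},
  {"linear": [-47, 11, 190], "angular": [0, 0, -0.6], "gripper": 0.3},
  {"linear": [-47, 11, 220], "angular": [0, 0, -0.6], "gripper": 0.3},
  {"linear": [-47, 11, 220], "angular": [0, 0, -0.6], "gripper": 0.3},
  {"linear": [-47, 11, 220], "angular": [0, 0, -0.6], "gripper": 0.3},
])

```text
time_s: 3.7
position: [0.4018, 0.145, 0.083]
tool_rot: [[-0.974, 0.225, 0.0], [0.225, 0.974, -0.0], [-0.0, 0.0, -1.0]]
ft_force: [-0.1, 0.3, -0.3]
grip_width: 0.0552
```

Run:
```python
from h import *
p=grab('wrist');cv2.imwrite('pics/w2.png',p['frame']);go([.4013,.1452,.017],167)
```

```text
lin [ 1.  -0.2 66.6] ang [ 0.   0.1 -0. ] n 2 pos [0.4022 0.1451 0.0836] t 3.75 F [-0.6 -0.   0. ] w 0.0555
```

View pics/w2.png

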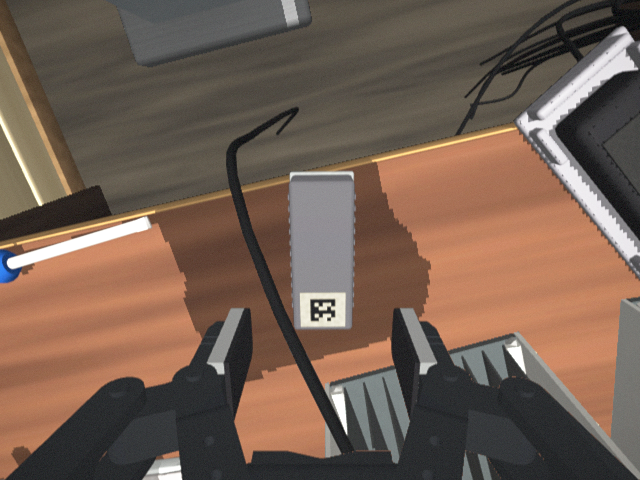

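Run:
```python
from h import *
p=grab('wrist')
C=[ray(p,u,.024) for u in((291,181),(353,180),(351,328),(296,328))]
for c in C: print(c.round(4))
d=(C[2]-C[1]);print(np.hypot(*d[:2]),np.degrees(np.arctan2(d[1],d[0])),np.hypot(*(C[1]-C[0])[:2]),np.mean(C,0))
```

```text
[0.3504 0.1417 0.024 ]
[0.3567 0.171  0.024 ]
[0.4365 0.1535 0.024 ]
[0.4297 0.1241 0.024 ]
0.08173622992633385 -12.339938397410394 0.029927825880401975 [0.39329816 0.14757999 0.024     ]
```

servo_tool([
  {"linear": [1, 0, 30], "angular": [0, 0, 0], "gripper": 0.3},
  {"linear": [1, 0, 50], "angular": [0, 0, 0], "gripper": 0.3},
  {"linear": [1, 0, 65], "angular": [0, 0, 0], "gripper": 0.3},
  {"linear": [1, 0, 66.5], "angular": [0, 0, 0], "gripper": 0.3},
  {"linear": [1, 0, 66.5], "angular": [0, 0, 0], "gripper": 0.3},
])

```text
time_s: 4.3
position: [0.4011, 0.1453, 0.0168]
tool_rot: [[-0.974, 0.225, 0.002], [0.225, 0.974, 0.0], [-0.002, 0.001, -1.0]]
ft_force: [0.5, 0.1, -0.3]
grip_width: 0.0554
```

servo_tool([
  {"linear": [0, 0, 0], "angular": [0, 0, 0], "gripper": -1},
  {"linear": [0, 0, 0], "angular": [0, 0, 0], "gripper": -1},
  {"linear": [0, 0, 0], "angular": [0, 0, 0], "gripper": -1},
  {"linear": [0, 0, 0], "angular": [0, 0, 0], "gripper": -1},
  {"linear": [0, 0, 0], "angular": [0, 0, 0], "gripper": -1},
  {"linear": [0, 0, 0], "angular": [0, 0, 0], "gripper": -1},
  {"linear": [0, 0, -10], "angular": [0, 0, 0], "gripper": -1},
  {"linear": [0, 0, -40], "angular": [0, 0, 0], "gripper": -1},
  {"linear": [0, 0, -80], "angular": [0, 0, 0], "gripper": -1},
  {"linear": [0, 0, -130], "angular": [0, 0, 0], "gripper": -1},
  {"linear": [0, 0, -180], "angular": [0, 0, 0], "gripper": -1},
  {"linear": [0, 0, -180], "angular": [0, 0, 0], "gripper": -1},
], force=35)

```text
time_s: 5.5
position: [0.4023, 0.1455, 0.2024]
tool_rot: [[-0.974, 0.225, 0.013], [0.225, 0.974, 0.001], [-0.012, 0.004, -1.0]]
ft_force: [-0.2, -0.0, -1.8]
grip_width: 0.0331
```

Run:
```python
from h import *
p=grab('wrist');cv2.imwrite('pics/w3.png',p['frame'])
q=grab('top');cv2.imwrite('pics/t3.png',cv2.resize(q['frame'][180:350,230:470],None,fx=3.3,fy=3.3,interpolation=cv2.INTER_CUBIC))
go([.55,-.07,.22],-3.7)
```

```text
lin [-194.5 -176.   -22.4] ang [ 2.000e-01 -1.000e-01  1.707e+02] n 20 pos [0.4002 0.1452 0.1972] t 5.6 F [-0.4  1.1 -1.8] w 0.0332
```

View pics/w3.png

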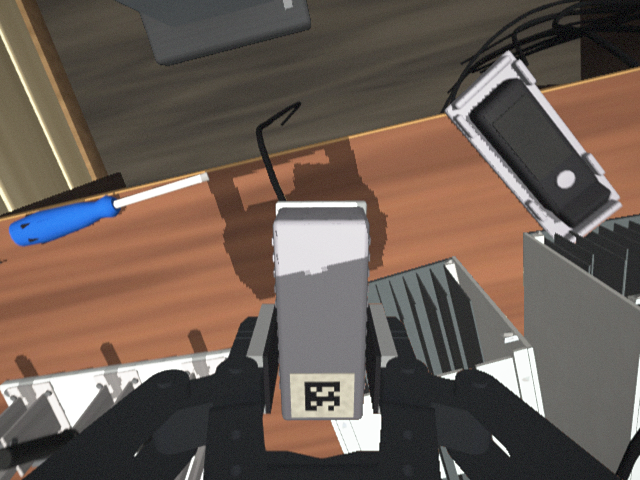

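servo_tool([
  {"linear": [0, 0, -30], "angular": [0, 0, 8.5], "gripper": -1},
  {"linear": [-20, -15, -50], "angular": [0, 0, 17], "gripper": -1},
  {"linear": [-40, -35, -50], "angular": [0, 0, 25.5], "gripper": -1},
  {"linear": [-60, -55, -50], "angular": [0, 0, 34], "gripper": -1},
  {"linear": [-80, -75, -50], "angular": [0, 0, 42.5], "gripper": -1},
  {"linear": [-100, -90, -50], "angular": [0, 0, 51], "gripper": -1},
  {"linear": [-120, -110, -50], "angular": [0, 0, 59.5], "gripper": -1},
  {"linear": [-140, -130, -50], "angular": [0, 0, 68], "gripper": -1},
  {"linear": [-160, -150, -50], "angular": [0, 0, 76.5], "gripper": -1},
  {"linear": [-180, -165, -50], "angular": [0, 0, 85], "gripper": -1},
  {"linear": [-194, -176, -50], "angular": [0, 0, 93.5], "gripper": -1},
  {"linear": [-194, -176, -50], "angular": [0, 0, 102], "gripper": -1},
  {"linear": [-194, -176, -50], "angular": [0, 0, 110.5], "gripper": -1},
  {"linear": [-194, -176, -50], "angular": [0, 0, 119], "gripper": -1},
  {"linear": [-194, -176, -50], "angular": [0, 0, 127.5], "gripper": -1},
  {"linear": [-194, -176, -50], "angular": [0, 0, 136], "gripper": -1},
  {"linear": [-194, -176, -50], "angular": [0, 0, 144.5], "gripper": -1},
  {"linear": [-194, -176, -50], "angular": [0, 0, 153], "gripper": -1},
  {"linear": [-194, -176, -50], "angular": [0, 0, 161.5], "gripper": -1},
  {"linear": [-194, -176, -50], "angular": [0, 0, 170.5], "gripper": -1},
])

```text
time_s: 7.6
position: [0.549, -0.0698, 0.2442]
tool_rot: [[0.998, -0.061, -0.004], [-0.061, -0.998, 0.001], [-0.004, -0.001, -1.0]]
ft_force: [-0.0, 1.0, -1.2]
grip_width: 0.0334
```

Run:
```python
from h import *
p=grab('wrist');cv2.imwrite('pics/w4.png',p['frame'])
go([.55,-.07,.22],-3.7); print(env.observe()['q'].round(1))
```

```text
lin [ 1.   0.2 24.2] ang [-0.1  0.2 -0.2] n 1 pos [ 0.5491 -0.0698  0.2442] t 7.65 F [ 0.5  0.1 -1.1] w 0.0333
[-19.5  22.2  73.4  -0.   84.6  74.4]
```

View pics/w4.png

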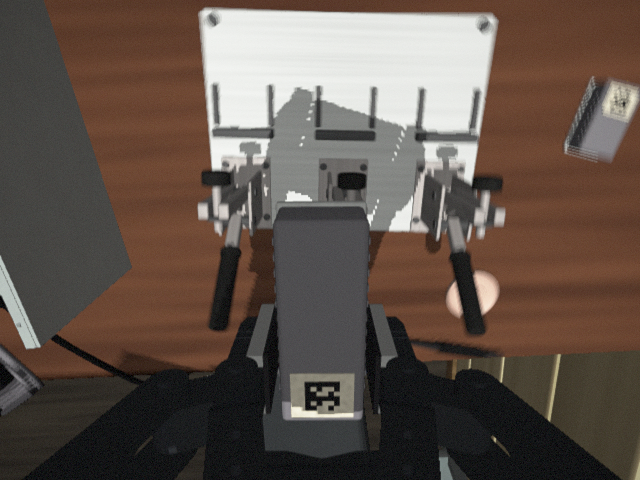

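Run:
```python
from h import *
p=grab('wrist');f=p['frame']
cv2.imwrite('pics/w4c.png',cv2.resize(f[0:200,190:510],None,fx=2.5,fy=2.5,interpolation=cv2.INTER_CUBIC))
go([.425,.05,.15],176.3)
```

```text
lin [-130.3 -112.6   94.9] ang [-3.000e-01 -1.000e-01 -1.795e+02] n 21 pos [ 0.5491 -0.0698  0.2444] t 7.7 F [-0.1  0.6 -1.3] w 0.0333
```

View pics/w4c.png

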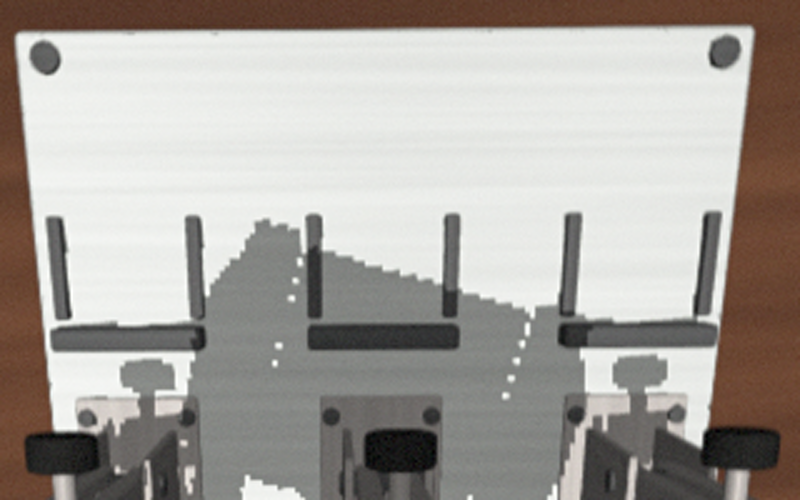

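Run:
```python
from h import *
p=grab('wrist')
def P(a,b,z): return ray(p,(190+a/2.5,b/2.5),z)[:2]
Y=np.radians(-3.65);u=np.array([np.cos(Y),np.sin(Y)])
for n,(a,b,y) in dict(L=(64,187,216),M=(322,445,214.5),R=(567,705,213)).items():
    A=P(a,y,.015);B=P(b,y,.015);print(n,A.round(4),B.round(4),np.hypot(*(A-B)),'origin',((A+B)/2-.036*u).round(4), 'ang',np.degrees(np.arctan2(*(A-B)))*-1)
for n,(a,b,y) in dict(L=(70,191,318),M=(322,444,317),R=(560,697,315)).items():
    A=P(a,y,.012);B=P(b,y,.012);print(n,np.hypot(*(A-B)),'origin',((A+B)/2-.002*u).round(4))
for c in((17,34),(753,27)): print(P(*c,.01))
q=grab('top')
# predicted stops in top
```

```text
L [0.6489 0.0143] [ 0.6465 -0.0271] 0.0415169558126847 origin [ 0.6118 -0.0041] ang -3.229852140210163
M [ 0.6444 -0.0726] [ 0.6421 -0.114 ] 0.041477361403304415 origin [ 0.6073 -0.091 ] ang -3.2299287429095562
R [ 0.6403 -0.1551] [ 0.6376 -0.2015] 0.046491720205569236 origin [ 0.603 -0.176] ang -3.2300052749930668
L 0.0425144171343898 origin [ 0.6125 -0.0033]
M 0.042830832602075916 origin [ 0.6078 -0.0919]
R 0.04804316353251954 origin [ 0.6036 -0.1779]
[0.70464869 0.02287622]
[ 0.69319296 -0.21496887]
```

servo_tool([
  {"linear": [-10, -10, 0], "angular": [0, 0, -8.5], "gripper": -1},
  {"linear": [-20, -20, 0], "angular": [0, 0, -17], "gripper": -1},
  {"linear": [-30, -30, 0], "angular": [0, 0, -25.5], "gripper": -1},
  {"linear": [-40, -40, 0], "angular": [0, 0, -34], "gripper": -1},
  {"linear": [-55, -50, 0], "angular": [0, 0, -42.5], "gripper": -1},
  {"linear": [-70, -60, 0], "angular": [0, 0, -51], "gripper": -1},
  {"linear": [-85, -70, 0], "angular": [0, 0, -59.5], "gripper": -1},
  {"linear": [-100, -80, 0], "angular": [0, 0, -68], "gripper": -1},
  {"linear": [-115, -100, 0], "angular": [0, 0, -76.5], "gripper": -1},
  {"linear": [-124, -113, 0], "angular": [0, 0, -85], "gripper": -1},
  {"linear": [-124, -113, 0], "angular": [0, 0, -93.5], "gripper": -1},
  {"linear": [-124, -113, 20], "angular": [0, 0, -102], "gripper": -1},
  {"linear": [-124, -113, 40], "angular": [0, 0, -110.5], "gripper": -1},
  {"linear": [-124, -113, 60], "angular": [0, 0, -119], "gripper": -1},
  {"linear": [-124, -113, 80], "angular": [0, 0, -127.5], "gripper": -1},
  {"linear": [-124, -113, 94], "angular": [0, 0, -136], "gripper": -1},
  {"linear": [-124, -113, 94], "angular": [0, 0, -144.5], "gripper": -1},
  {"linear": [-124, -113, 94], "angular": [0, 0, -153], "gripper": -1},
  {"linear": [-124, -113, 94], "angular": [0, 0, -161.5], "gripper": -1},
  {"linear": [-124, -113, 94], "angular": [0, 0, -170], "gripper": -1},
])

```text
time_s: 9.8
position: [0.4318, 0.0496, 0.1515]
tool_rot: [[-0.976, 0.217, -0.001], [0.217, 0.976, 0.0], [0.001, -0.0, -1.0]]
ft_force: [-0.4, 0.4, -1.6]
grip_width: 0.0332
```

Run:
```python
from h import *
p=grab('wrist');cv2.imwrite('pics/w5.png',p['frame'])
go([.425,.05,.018],176.3)
```

```text
lin [  6.6  -1.1 133.5] ang [-0.  -0.  -8.4] n 3 pos [0.4318 0.0496 0.1515] t 9.85 F [-0.7 -0.  -0.6] w 0.0332
```

View pics/w5.png

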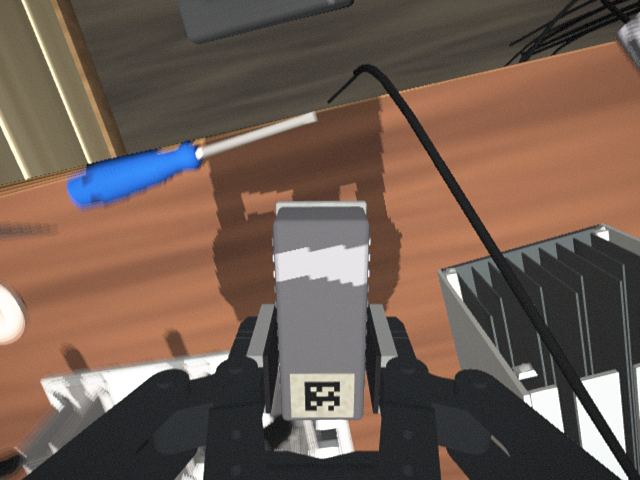

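servo_tool([
  {"linear": [0, 0, 45], "angular": [0, 0, -4], "gripper": -1},
  {"linear": [0, 0, 90], "angular": [0, 0, -8.4], "gripper": -1},
  {"linear": [0, 0, 120], "angular": [0, 0, -8.4], "gripper": -1},
  {"linear": [0, 0, 130], "angular": [0, 0, -8.4], "gripper": -1},
  {"linear": [0, 0, 134], "angular": [0, 0, -8.4], "gripper": -1},
  {"linear": [0, 0, 134], "angular": [0, 0, -8.4], "gripper": 0.3},
  {"linear": [0, 0, 134], "angular": [0, 0, -8.4], "gripper": 0.3},
  {"linear": [0, 0, 134], "angular": [0, 0, -8.4], "gripper": 0.3},
  {"linear": [0, 0, 134], "angular": [0, 0, -8.4], "gripper": 0.3},
  {"linear": [0, 0, 120], "angular": [0, 0, -8.4], "gripper": 0.3},
  {"linear": [0, 0, 80], "angular": [0, 0, -8.4], "gripper": 0.3},
  {"linear": [0, 0, 35], "angular": [0, 0, -8.4], "gripper": 0.3},
  {"linear": [0, 0, 35], "angular": [0, 0, -8.4], "gripper": 0.3},
])

```text
time_s: 11.15
position: [0.4343, 0.0494, 0.1217]
tool_rot: [[-0.997, 0.082, 0.01], [0.082, 0.997, -0.002], [-0.01, -0.001, -1.0]]
ft_force: [0.7, -0.9, -1.3]
grip_width: 0.0554
```

Run:
```python
from h import *
p=grab('wrist');cv2.imwrite('pics/w6.png',p['frame'])
print(seg(p,'module_long',.024))
go([.427,.05,.12],-3.2);print(env.observe()['q'].round(0))
```

```text
[(0.86, [292.0, 158.0, 350.0, 292.0], (421, 50), (33, 86), 85.8)]
lin [ 5.2 -0.  -2.4] ang [  0.2   0.  178.5] n 21 pos [0.4322 0.0496 0.1177] t 11.25 F [-0.   0.8 -0.6] w 0.0555
[ -9.  19. 103.   0.  58. -94.]
```

View pics/w6.png

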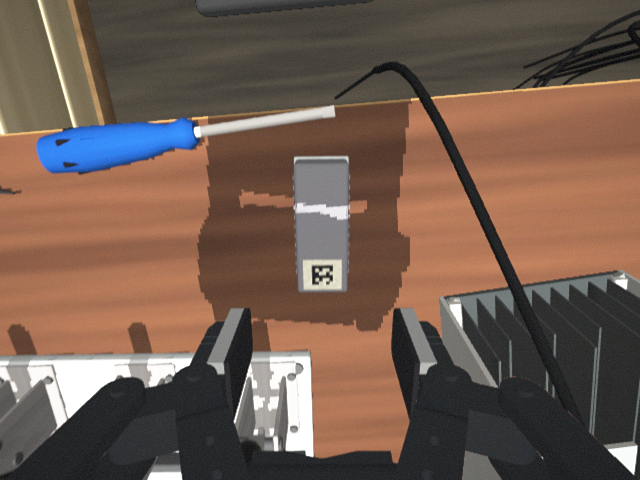

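servo_tool([
  {"linear": [0, 0, 0], "angular": [0, 0, 9], "gripper": 0.3},
  {"linear": [0, 0, 0], "angular": [0, 0, 18], "gripper": 0.3},
  {"linear": [0, 0, 0], "angular": [0, 0, 27], "gripper": 0.3},
  {"linear": [0, 0, 0], "angular": [0, 0, 36], "gripper": 0.3},
  {"linear": [0, 0, 0], "angular": [0, 0, 45], "gripper": 0.3},
  {"linear": [0, 0, 0], "angular": [0, 0, 54], "gripper": 0.3},
  {"linear": [0, 0, 0], "angular": [0, 0, 63], "gripper": 0.3},
  {"linear": [0, 0, 0], "angular": [0, 0, 72], "gripper": 0.3},
  {"linear": [0, 0, 0], "angular": [0, 0, 81], "gripper": 0.3},
  {"linear": [0, 0, 0], "angular": [0, 0, 90], "gripper": 0.3},
  {"linear": [0, 0, 0], "angular": [0, 0, 99], "gripper": 0.3},
  {"linear": [0, 0, 0], "angular": [0, 0, 108], "gripper": 0.3},
  {"linear": [0, 0, 0], "angular": [0, 0, 117], "gripper": 0.3},
  {"linear": [0, 0, 0], "angular": [0, 0, 126], "gripper": 0.3},
  {"linear": [0, 0, 0], "angular": [0, 0, 135], "gripper": 0.3},
  {"linear": [0, 0, 0], "angular": [0, 0, 144], "gripper": 0.3},
  {"linear": [0, 0, 0], "angular": [0, 0, 153], "gripper": 0.3},
  {"linear": [0, 0, 0], "angular": [0, 0, 162], "gripper": 0.3},
  {"linear": [0, 0, 0], "angular": [0, 0, 171], "gripper": 0.3},
  {"linear": [0, 0, 0], "angular": [0, 0, 175], "gripper": 0.3},
])

```text
time_s: 13.25
position: [0.4313, 0.0497, 0.1155]
tool_rot: [[0.999, 0.053, -0.003], [0.053, -0.999, 0.0], [-0.003, -0.001, -1.0]]
ft_force: [0.0, -0.5, 0.2]
grip_width: 0.0557
```

Run:
```python
from h import *
p=grab('wrist');cv2.imwrite('pics/w7.png',p['frame'])
print(seg(p,'module_long',.024))
go([.432,.0497,.017],-4.7)
```

```text
[(0.97, [286.0, 183.0, 358.0, 322.0], (427, 50), (34, 88), 85.9)]
lin [ 0.9  0.1 98.7] ang [-0.   0.2  8. ] n 2 pos [0.4314 0.0497 0.1157] t 13.35 F [ 0.3 -0.3  1.1] w 0.0557
```

View pics/w7.png

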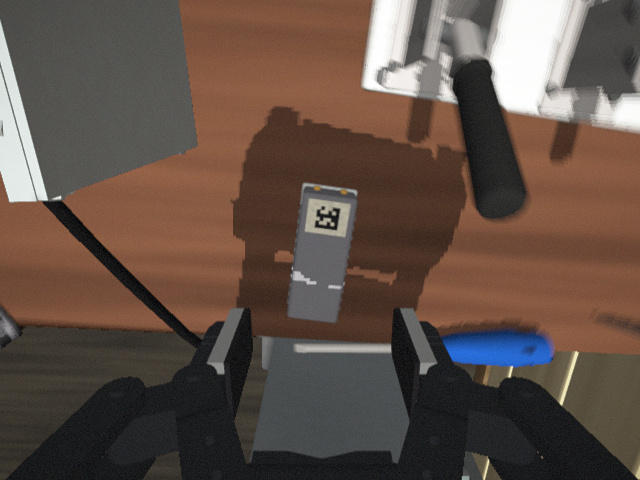

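servo_tool([
  {"linear": [1, 0, 0], "angular": [0, 0, 8], "gripper": 0.3},
  {"linear": [1, 0, 40], "angular": [0, 0, 8], "gripper": 0.3},
  {"linear": [1, 0, 80], "angular": [0, 0, 8], "gripper": 0.3},
  {"linear": [1, 0, 97], "angular": [0, 0, 8], "gripper": 0.3},
  {"linear": [1, 0, 99], "angular": [0, 0, 8], "gripper": 0.3},
  {"linear": [1, 0, 99], "angular": [0, 0, 8], "gripper": -1},
  {"linear": [1, 0, 99], "angular": [0, 0, 8], "gripper": -1},
  {"linear": [1, 0, 99], "angular": [0, 0, 8], "gripper": -1},
  {"linear": [1, 0, 99], "angular": [0, 0, 8], "gripper": -1},
  {"linear": [1, 0, 99], "angular": [0, 0, 8], "gripper": -1},
  {"linear": [1, 0, 90], "angular": [0, 0, 8], "gripper": -1},
  {"linear": [1, 0, 50], "angular": [0, 0, 8], "gripper": -1},
  {"linear": [1, 0, 0], "angular": [0, 0, 8], "gripper": -1},
  {"linear": [1, 0, -50], "angular": [0, 0, 8], "gripper": -1},
  {"linear": [1, 0, -100], "angular": [0, 0, 8], "gripper": -1},
  {"linear": [1, 0, -100], "angular": [0, 0, 8], "gripper": -1},
])

```text
time_s: 14.95
position: [0.4349, 0.0495, 0.2231]
tool_rot: [[0.997, -0.08, 0.012], [-0.08, -0.997, -0.002], [0.012, 0.001, -1.0]]
ft_force: [0.4, 0.1, -1.9]
grip_width: 0.0336
```

Run:
```python
from h import *
p=grab('wrist');cv2.imwrite('pics/w8.png',p['frame'])
# target: nest left origin (.612,-.0037), grasp at nest x = 50+6
u=np.array([np.cos(np.radians(-3.2)),np.sin(np.radians(-3.2))])
for d in(.056,.050): print((np.array([.612,-.0037])+d*u).round(4))
t=np.array([.612,-.0037])+.058*u
go([*t,.2],-3.2)
```

```text
[ 0.6679 -0.0068]
[ 0.6619 -0.0065]
lin [239.8  37.5  21.5] ang [ 0.  -0.4 -1.4] n 5 pos [0.4338 0.0496 0.2198] t 15.0 F [-1.3 -0.2 -2.7] w 0.0329
```

View pics/w8.png

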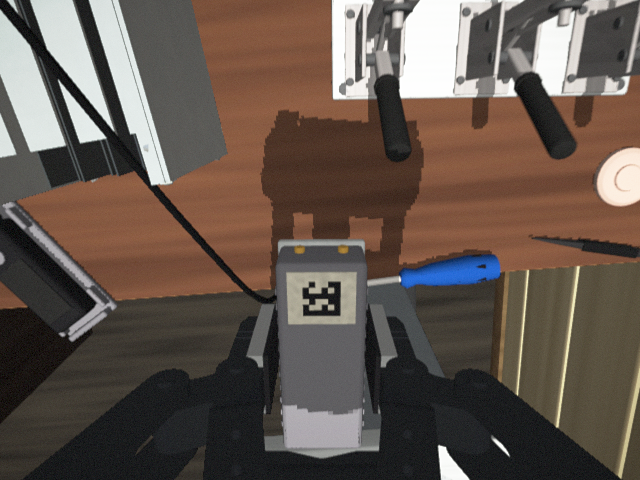

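servo_tool([
  {"linear": [50, 8, 0], "angular": [0, 0, -1.4], "gripper": -1},
  {"linear": [100, 16, 0], "angular": [0, 0, -1.4], "gripper": -1},
  {"linear": [150, 24, 0], "angular": [0, 0, -1.4], "gripper": -1},
  {"linear": [200, 32, 0], "angular": [0, 0, -1.4], "gripper": -1},
  {"linear": [240, 37.5, 20], "angular": [0, 0, -1.4], "gripper": -1},
  {"linear": [240, 37.5, 60], "angular": [0, 0, -1.4], "gripper": -1},
  {"linear": [240, 37.5, 100], "angular": [0, 0, -1.4], "gripper": -1},
  {"linear": [240, 37.5, 140], "angular": [0, 0, -1.4], "gripper": -1},
  {"linear": [240, 37.5, 150], "angular": [0, 0, -1.4], "gripper": -1},
  {"linear": [240, 37.5, 150], "angular": [0, 0, -1.4], "gripper": -1},
  {"linear": [240, 37.5, 150], "angular": [0, 0, -1.4], "gripper": -1},
])

```text
time_s: 16.1
position: [0.67, -0.0071, 0.0685]
tool_rot: [[0.998, -0.056, 0.002], [-0.056, -0.998, -0.0], [0.002, 0.0, -1.0]]
ft_force: [-0.3, -0.8, -0.5]
grip_width: 0.0329
```

Run:
```python
from h import *
p=grab('wrist');cv2.imwrite('pics/w9.png',p['frame'])
u=np.array([np.cos(np.radians(-3.2)),np.sin(np.radians(-3.2))])
t=np.array([.612,-.0037])+.056*u
go([*t,.028],-3.2)
```

```text
lin [-2.5 -0.2 41.1] ang [ 0.  -0.2  0. ] n 1 pos [ 0.6702 -0.0071  0.0691] t 16.15 F [-0.7 -0.3 -1. ] w 0.0331
```

View pics/w9.png

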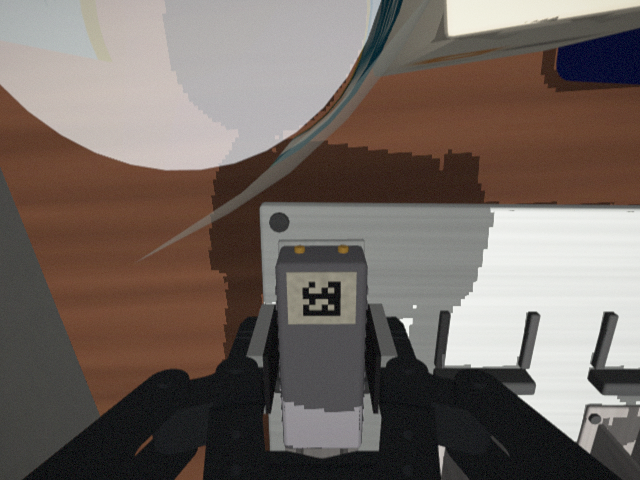

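Run:
```python
from h import *
p=grab('top');print(ray(p,(308,133),.258),seg(p,'solvent_bottle',.0))
q=grab('scene')
r=seg(q,'solvent_bottle',0);print(r);
e=r[0][1];print(ray(q,((e[0]+e[2])/2,e[3]),0),ray(q,(362,142),.258))
print(env.observe()['q'].round(1),env.observe()['joint_efforts'].round(1))
cv2.imwrite('pics/s9.png',cv2.resize(q['frame'][120:320,260:460],None,fx=3,fy=3))
```

```text
[0.78159448 0.01302803 0.258     ] [(0.75, [289.0, 126.0, 330.0, 160.0], (838, 10), (96, 82), 79.4)]
[(0.93, [345.0, 169.0, 377.0, 222.0], (899, 32), (163, 34), 20.2)]
[ 0.76385563 -0.00613738  0.        ] [0.76922782 0.00731207 0.258     ]
[-10.7  42.3  66.9   0.   70.7  82.5] [ -0.  -60.4 -20.7  -0.    0.   -0. ]
```

View pics/s9.png

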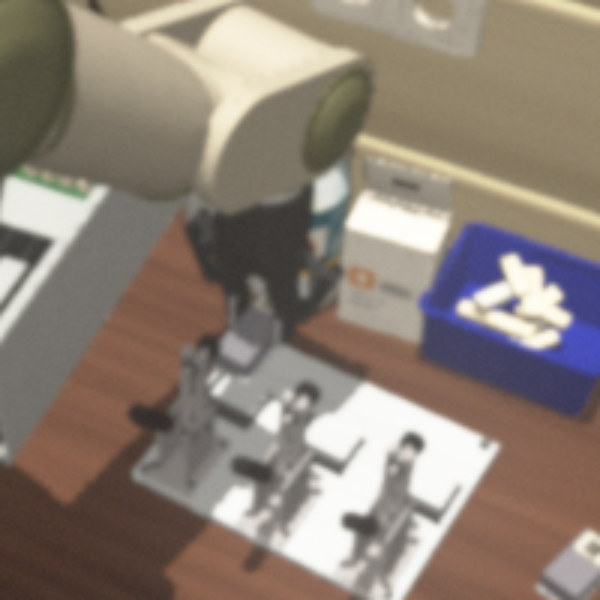

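Run:
```python
from h import *
p=grab('top');o=cv2.imread('pics/top0.png')
cv2.imwrite('pics/t9.png',np.hstack([cv2.resize(x[100:260,260:400],None,fx=2.8,fy=2.8) for x in(o,p['frame'])]))
```

```text
(no output)
```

View pics/t9.png

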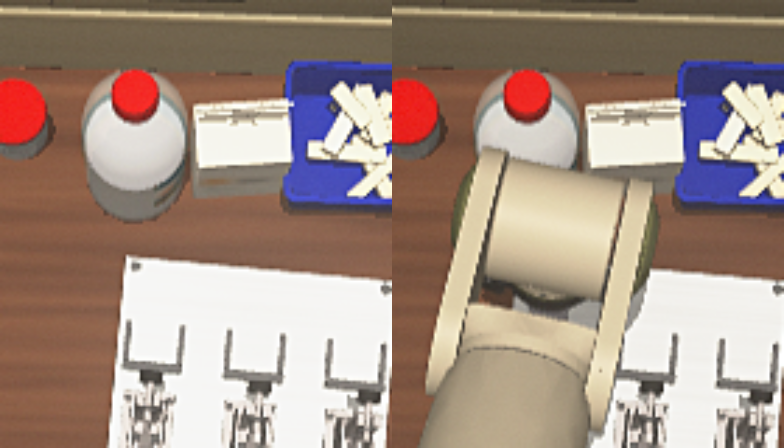

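Run:
```python
from h import *
p=grab('top')
print('carton base front',ray(p,(330,169),0),ray(p,(364,169),0),'carton top front',ray(p,(330,158),.163))
print('bottle front',ray(p,(308,178),0))
for z in(.2,.25,.3,.35):print(z,ray(p,(323,157),z),ray(p,(280,157),z))
u=np.array([np.cos(np.radians(-3.2)),np.sin(np.radians(-3.2))])
t=np.array([.6076,-.0915])+.056*u
go([*t,.12],-3.2)
```

```text
carton base front [ 0.76814412 -0.04250392  0.        ] [ 0.77066053 -0.12687846  0.        ] carton top front [ 0.7547261  -0.03642882  0.163     ]
bottle front [0.74381398 0.01139523 0.        ]
0.2 [ 0.74708994 -0.02017756  0.2       ] [0.74433013 0.07172061 0.2       ]
0.25 [ 0.73435518 -0.01913028  0.25      ] [0.73170716 0.06904536 0.25      ]
0.3 [ 0.72162042 -0.01808301  0.3       ] [0.71908419 0.06637011 0.3       ]
0.35 [ 0.70888565 -0.01703574  0.35      ] [0.70646121 0.06369486 0.35      ]
lin [ -1.   87.8 -52.4] ang [ 0.  -0.1 -0. ] n 3 pos [ 0.6695 -0.007   0.0676] t 16.45 F [ 0.1 -0.3 -1.6] w 0.0329
```

servo_tool([
  {"linear": [2, 0, -40], "angular": [0, 0, 0], "gripper": -1},
  {"linear": [2, 0, -80], "angular": [0, 0, 0], "gripper": -1},
  {"linear": [2, 45, -85], "angular": [0, 0, 0], "gripper": -1},
  {"linear": [0, 88, -85], "angular": [0, 0, 0], "gripper": -1},
  {"linear": [0, 88, -50], "angular": [0, 0, 0], "gripper": -1},
  {"linear": [0, 88, -10], "angular": [0, 0, 0], "gripper": -1},
  {"linear": [0, 88, 0], "angular": [0, 0, 0], "gripper": -1},
  {"linear": [0, 88, 0], "angular": [0, 0, 0], "gripper": -1},
])

```text
time_s: 17.25
position: [0.6639, -0.0946, 0.0659]
tool_rot: [[0.998, -0.056, -0.003], [-0.056, -0.998, 0.001], [-0.003, -0.001, -1.0]]
ft_force: [-0.7, 0.6, -0.2]
grip_width: 0.0331
```

Run:
```python
from h import *
p=grab('wrist');cv2.imwrite('pics/w10.png',p['frame'])
u=np.array([np.cos(np.radians(-3.2)),np.sin(np.radians(-3.2))])
t=np.array([.6076,-.0915])+.056*u
go([*t,.0275],-3.2)
```

```text
lin [-1.4 -0.1 40.3] ang [ 0. -0.  0.] n 1 pos [ 0.6649 -0.0947  0.0678] t 17.3 F [ 0.4  0.6 -0.3] w 0.0332
```

View pics/w10.png

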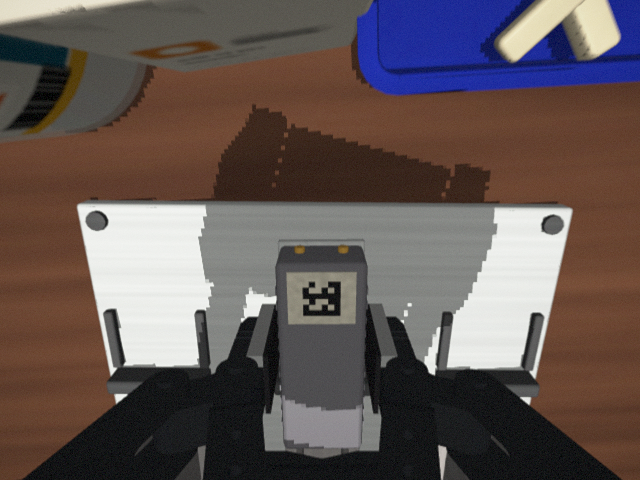

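servo_tool([
  {"linear": [0, 0, 20], "angular": [0, 0, 0], "gripper": -1},
  {"linear": [0, 0, 35], "angular": [0, 0, 0], "gripper": -1},
  {"linear": [0, 0, 39], "angular": [0, 0, 0], "gripper": -1},
  {"linear": [0, 0, 39], "angular": [0, 0, 0], "gripper": -1},
  {"linear": [-2, 0, 39], "angular": [0, 0, 0], "gripper": -1},
  {"linear": [-4, 0, 39], "angular": [0, 0, 0], "gripper": -1},
  {"linear": [-5, 0, 39], "angular": [0, 0, 0], "gripper": -1},
  {"linear": [-5, 0, 39], "angular": [0, 0, 0], "gripper": -1},
  {"linear": [-5, 0, 39], "angular": [0, 0, 0], "gripper": -1},
])

```text
time_s: 18.2
position: [0.6597, -0.0947, 0.0285]
tool_rot: [[0.998, -0.056, 0.001], [-0.056, -0.998, -0.0], [0.001, 0.0, -1.0]]
ft_force: [-0.3, 0.2, 6.1]
grip_width: 0.0331
```

servo_tool([
  {"linear": [-1, 0, 0], "angular": [0, 0, 0], "gripper": -1},
  {"linear": [-2, 0, 0], "angular": [0, 0, 0], "gripper": -1},
  {"linear": [-2, 0, 0], "angular": [0, 0, 0], "gripper": -1},
])

```text
time_s: 18.5
position: [0.6595, -0.0947, 0.0287]
tool_rot: [[0.998, -0.056, 0.006], [-0.056, -0.998, -0.001], [0.006, 0.001, -1.0]]
ft_force: [9.8, 1.0, 1.4]
grip_width: 0.0332
```

servo_tool([
  {"linear": [-1, 0, 0], "angular": [0, 0, 0], "gripper": -1},
  {"linear": [-2, 0, 0], "angular": [0, 0, 0], "gripper": -1},
  {"linear": [-2, 0, 0], "angular": [0, 0, 0], "gripper": -1},
])

```text
time_s: 18.8
position: [0.6593, -0.0948, 0.0292]
tool_rot: [[0.998, -0.057, 0.011], [-0.057, -0.998, -0.002], [0.011, 0.001, -1.0]]
ft_force: [16.5, 0.6, -0.2]
grip_width: 0.0332
```

servo_tool([
  {"linear": [3, 0, 0], "angular": [0, 0, 0], "gripper": -1},
  {"linear": [3, 0, 0], "angular": [0, 0, 0], "gripper": -1},
  {"linear": [3, 0, 0], "angular": [0, 0, 0], "gripper": -0.1},
  {"linear": [3, 0, 0], "angular": [0, 0, 0], "gripper": 0.2},
  {"linear": [3, 0, 0], "angular": [0, 0, 0], "gripper": 0.2},
  {"linear": [3, 0, 0], "angular": [0, 0, 0], "gripper": 0.2},
  {"linear": [3, 0, -10], "angular": [0, 0, 0], "gripper": 0.2},
  {"linear": [3, 0, -40], "angular": [0, 0, 0], "gripper": 0.2},
  {"linear": [3, 0, -80], "angular": [0, 0, 0], "gripper": 0.2},
  {"linear": [3, 0, -120], "angular": [0, 0, 0], "gripper": 0.2},
  {"linear": [3, 0, -120], "angular": [0, 0, 0], "gripper": 0.2},
])

```text
time_s: 19.9
position: [0.6604, -0.0951, 0.1549]
tool_rot: [[0.998, -0.056, 0.011], [-0.056, -0.998, -0.004], [0.011, 0.003, -1.0]]
ft_force: [0.0, 0.1, 0.2]
grip_width: 0.0511
```

Run:
```python
from h import *
p=grab('wrist');cv2.imwrite('pics/w11.png',p['frame'])
print(seg(p,'module_long',.034))
go([.60,-.0915,.25],-3.2)
```

```text
[(0.82, [294.0, 183.0, 348.0, 305.0], (652, -95), (34, 87), 86.5)]
lin [ -58.3    0.3 -101. ] ang [ 0.  -0.1  0. ] n 3 pos [ 0.6584 -0.0945  0.1491] t 20.0 F [ 0.5  0.1 -0.9] w 0.0512
```

View pics/w11.png

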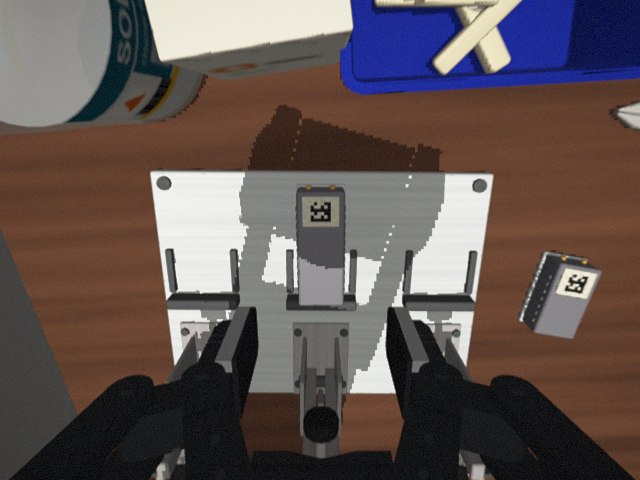

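Run:
```python
from h import *
go([.512,-.0862,.19],-3.2)
```

```text
lin [-1.466e+02 -1.000e-01 -4.120e+01] ang [ 0.  -0.1  0. ] n 4 pos [ 0.6584 -0.0945  0.1491] t 20.0 F [ 0.5  0.1 -0.9] w 0.0512
```

servo_tool([
  {"linear": [0, 0, -50], "angular": [0, 0, 0], "gripper": -1},
  {"linear": [0, 0, -80], "angular": [0, 0, 0], "gripper": -1},
  {"linear": [-50, 0, -80], "angular": [0, 0, 0], "gripper": -1},
  {"linear": [-100, 0, -80], "angular": [0, 0, 0], "gripper": -1},
  {"linear": [-146, 0, -80], "angular": [0, 0, 0], "gripper": -1},
  {"linear": [-146, 0, -60], "angular": [0, 0, 0], "gripper": -1},
  {"linear": [-146, 0, -41], "angular": [0, 0, 0], "gripper": -1},
  {"linear": [-146, 0, -41], "angular": [0, 0, 0], "gripper": -1},
  {"linear": [-146, 0, -41], "angular": [0, 0, 0], "gripper": -1},
])

```text
time_s: 20.9
position: [0.5125, -0.0863, 0.1885]
tool_rot: [[0.998, -0.056, -0.002], [-0.056, -0.998, 0.001], [-0.002, -0.001, -1.0]]
ft_force: [0.7, 0.2, 0.1]
grip_width: 0.0002
```

Run:
```python
from h import *
p=grab('wrist');cv2.imwrite('pics/w12.png',p['frame'])
q=grab('scene');cv2.imwrite('pics/s12.png',cv2.resize(q['frame'][180:340,280:480],None,fx=4,fy=4,interpolation=cv2.INTER_CUBIC))
go([.512,-.0862,.14],-3.2)
```

```text
lin [-1.  -0.2 49.3] ang [ 0. -0.  0.] n 1 pos [ 0.513  -0.0865  0.1893] t 21.0 F [ 0.6 -0.1 -0.3] w 0.0001
```

View pics/w12.png

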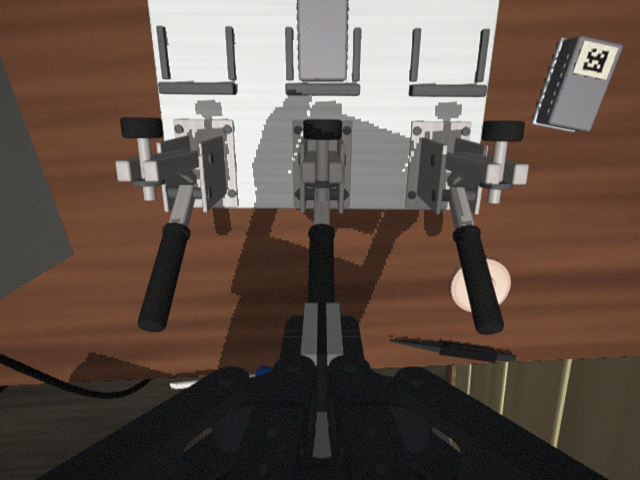

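View pics/s12.png

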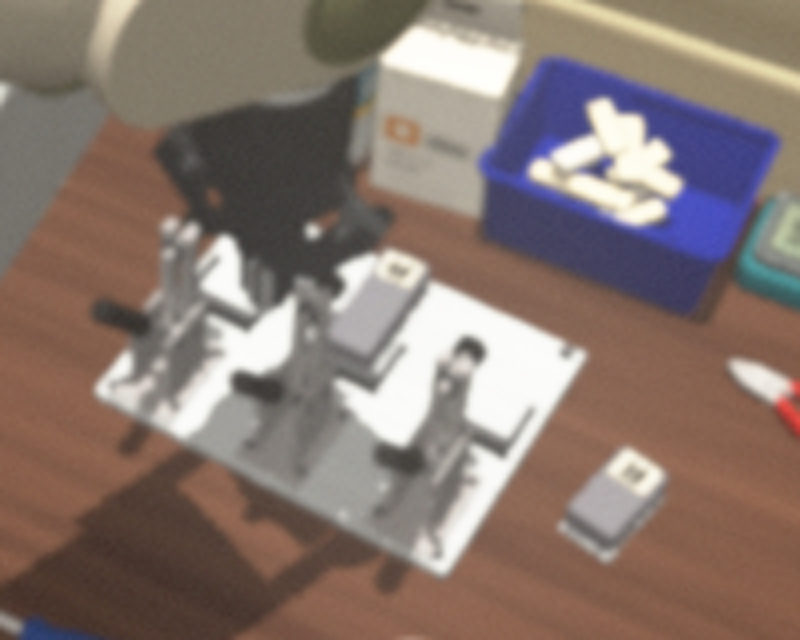

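```bash
cat > arc.py <<'E'
import numpy as np
def arc(hx,x0,z0,lead=.0,r=.073):
    for v in [0,.15,.3,.45,.6,.75,.85,.95,1.07]:
        a=.95-v; cx=hx-r*np.cos(a)+.007*np.sin(a); cz=.063+r*np.sin(a)+.007*np.cos(a)
        off=.010*np.sin(max(a,0))
        print(v,'dx',round((cx+off-x0)*1000,1),'dz_tool',round((z0-(cz+.011))*1000,1), 'abs',round(cx+off,4),round(cz+.011,4))
E
python3 -c "
from arc import *
arc(.5387,.513,.189)"
```

```text
0 dx -2.9 dz_tool 51.5 abs 0.5101 0.1375
0.15 dx -13.0 dz_tool 57.8 abs 0.5 0.1312
0.3 dx -22.1 dz_tool 65.2 abs 0.4909 0.1238
0.45 dx -30.2 dz_tool 73.9 abs 0.4828 0.1151
0.6 dx -37.0 dz_tool 83.4 abs 0.476 0.1056
0.75 dx -42.5 dz_tool 93.6 abs 0.4705 0.0954
0.85 dx -45.2 dz_tool 100.7 abs 0.4678 0.0883
0.95 dx -47.3 dz_tool 108.0 abs 0.4657 0.081
1.07 dx -47.6 dz_tool 116.8 abs 0.4654 0.0722
```

servo_tool([
  {"linear": [-3, 0, 35], "angular": [0, 0, 0], "gripper": -1},
  {"linear": [-3, 0, 46], "angular": [0, 0, 0], "gripper": -1},
  {"linear": [-3, 0, 53], "angular": [0, 0, 0], "gripper": -1},
  {"linear": [-8, 0, 56], "angular": [0, 0, 0], "gripper": -1},
  {"linear": [-13, 0, 60], "angular": [0, 0, 0], "gripper": -1},
  {"linear": [-18, 0, 64], "angular": [0, 0, 0], "gripper": -1},
  {"linear": [-22, 0, 67], "angular": [0, 0, 0], "gripper": -1},
])

```text
time_s: 21.7
position: [0.49, -0.085, 0.1219]
tool_rot: [[0.998, -0.056, -0.0], [-0.056, -0.998, -0.0], [-0.0, 0.0, -1.0]]
ft_force: [-0.6, -0.4, -0.9]
grip_width: -0.0001
```

Run:
```python
from h import *
p=grab('wrist');cv2.imwrite('pics/w13.png',p['frame'])
go([.476,-.0842,.1036],-3.2)
```

```text
lin [-13.3   0.1  17.8] ang [-0.   0.1 -0. ] n 1 pos [ 0.4893 -0.0849  0.1213] t 21.75 F [-0.9 -0.6 -1. ] w -0.0003
```

View pics/w13.png

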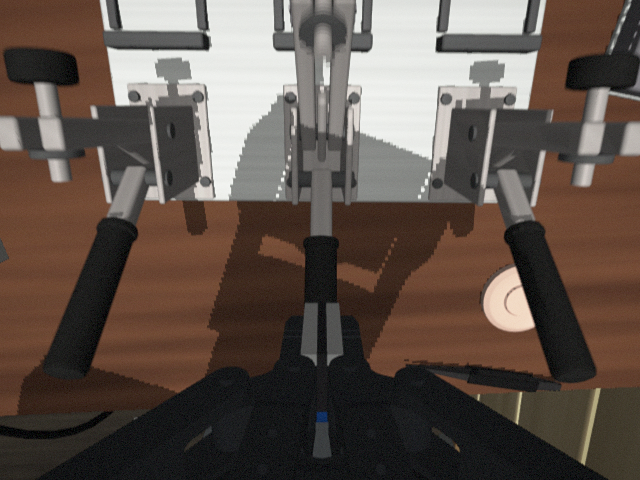

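servo_tool([
  {"linear": [-4, 0, 5], "angular": [0, 0, 0], "gripper": -1},
  {"linear": [-7, 0, 9], "angular": [0, 0, 0], "gripper": -1},
  {"linear": [-11, 0, 14], "angular": [0, 0, 0], "gripper": -1},
  {"linear": [-14, 0, 19], "angular": [0, 0, 0], "gripper": -1},
  {"linear": [-17, 0, 24], "angular": [0, 0, 0], "gripper": -1},
  {"linear": [-20, 0, 30], "angular": [0, 0, 0], "gripper": -1},
  {"linear": [-22, 0, 36], "angular": [0, 0, 0], "gripper": -1},
  {"linear": [-23, 0, 40], "angular": [0, 0, 0], "gripper": -1},
  {"linear": [-24, 0, 44], "angular": [0, 0, 0], "gripper": -1},
])

```text
time_s: 22.65
position: [0.4664, -0.0837, 0.0773]
tool_rot: [[0.998, -0.056, -0.001], [-0.056, -0.998, 0.0], [-0.001, -0.0, -1.0]]
ft_force: [1.2, -0.7, 0.8]
grip_width: 0.0003
```

servo_tool([
  {"linear": [0, 0, 3], "angular": [0, 0, 0], "gripper": -1},
  {"linear": [0, 0, 6], "angular": [0, 0, 0], "gripper": -1},
  {"linear": [0, 0, 7], "angular": [0, 0, 0], "gripper": -1},
  {"linear": [0, 0, 7], "angular": [0, 0, 0], "gripper": -1},
])

```text
time_s: 23.05
position: [0.4664, -0.0837, 0.0719]
tool_rot: [[0.998, -0.056, 0.0], [-0.056, -0.998, -0.0], [0.0, 0.0, -1.0]]
ft_force: [-5.8, 1.2, 18.2]
grip_width: 0.0003
```

Run:
```python
from h import *
p=grab('wrist');cv2.imwrite('pics/w14.png',p['frame'])
go([.4654,-.0835,.0722],-3.2)
```

```text
lin [-1.  -0.1 -0.3] ang [ 0. -0.  0.] n 1 pos [ 0.4664 -0.0837  0.0719] t 23.1 F [-6.6  2.3 18.1] w -0.0005
```

View pics/w14.png

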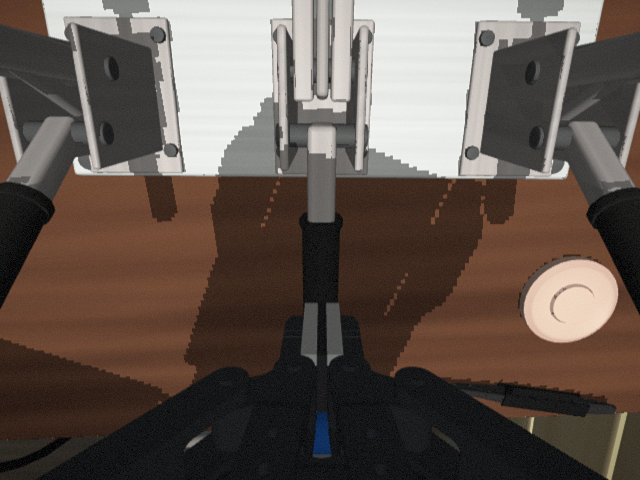

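Run:
```python
from h import *
go([.565,-.30,.25],-14)
```

```text
lin [ 110.5  210.6 -178. ] ang [ 0.  -0.  10.8] n 6 pos [ 0.4664 -0.0837  0.0719] t 23.1 F [-6.6  2.3 18.1] w -0.0005
```

servo_tool([
  {"linear": [0, 0, -40], "angular": [0, 0, 0], "gripper": -1},
  {"linear": [0, 0, -90], "angular": [0, 0, 0], "gripper": -1},
  {"linear": [0, 0, -140], "angular": [0, 0, 0], "gripper": -1},
  {"linear": [20, 40, -165], "angular": [0, 0, 2], "gripper": 0.3},
  {"linear": [40, 80, -178], "angular": [0, 0, 5], "gripper": 0.3},
  {"linear": [65, 120, -178], "angular": [0, 0, 8], "gripper": 0.3},
  {"linear": [90, 160, -178], "angular": [0, 0, 10.8], "gripper": 0.3},
  {"linear": [105, 200, -178], "angular": [0, 0, 10.8], "gripper": 0.3},
  {"linear": [110, 211, -178], "angular": [0, 0, 10.8], "gripper": 0.3},
  {"linear": [110, 211, -178], "angular": [0, 0, 10.8], "gripper": 0.3},
])

```text
time_s: 24.1
position: [0.5646, -0.3022, 0.2473]
tool_rot: [[0.97, -0.244, -0.002], [-0.244, -0.97, 0.001], [-0.002, -0.001, -1.0]]
ft_force: [-0.7, 0.4, -0.1]
grip_width: 0.0554
```

Run:
```python
from h import *
p=grab('wrist');cv2.imwrite('pics/w15.png',p['frame'])
print(seg(p,'module_short',.024))
go([.6,-.30,.25],-14)
```

```text
[(0.92, [262.0, 134.0, 300.0, 207.0], (597, -274), (34, 60), 75.1)]
lin [34.5 -8.6 -1.6] ang [-0.   0.1  0. ] n 1 pos [ 0.5645 -0.3     0.2484] t 24.2 F [-0.3  0.9 -1.1] w 0.0554
```

View pics/w15.png

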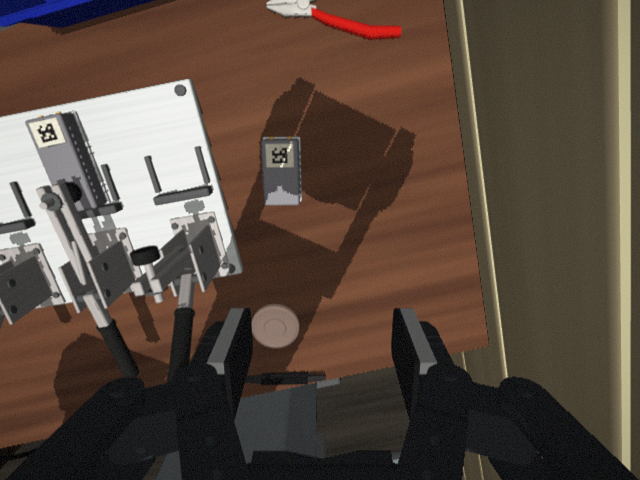

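Run:
```python
from h import *
go([.6125,-.278,.12],-15)
```

```text
lin [ 41.4 -32.8 128.4] ang [-0.   0.1  1. ] n 3 pos [ 0.5645 -0.3     0.2484] t 24.2 F [-0.3  0.9 -1.1] w 0.0554
```

servo_tool([
  {"linear": [20, -16, 0], "angular": [0, 0, 1], "gripper": 0.3},
  {"linear": [41, -33, 30], "angular": [0, 0, 1], "gripper": 0.3},
  {"linear": [41, -33, 80], "angular": [0, 0, 1], "gripper": 0.3},
  {"linear": [41, -33, 120], "angular": [0, 0, 1], "gripper": 0.3},
  {"linear": [41, -33, 128], "angular": [0, 0, 1], "gripper": 0.3},
  {"linear": [41, -33, 128], "angular": [0, 0, 1], "gripper": 0.3},
  {"linear": [41, -33, 128], "angular": [0, 0, 1], "gripper": 0.3},
])

```text
time_s: 24.9
position: [0.6133, -0.2787, 0.1237]
tool_rot: [[0.966, -0.259, 0.004], [-0.259, -0.966, -0.002], [0.004, 0.001, -1.0]]
ft_force: [-0.0, 0.2, 0.1]
grip_width: 0.0553
```

Run:
```python
from h import *
p=grab('wrist');cv2.imwrite('pics/w16.png',p['frame'])
print(seg(p,'module_short',.024))
go([.6125,-.278,.017],-15)
```

```text
[(0.86, [290.0, 218.0, 346.0, 314.0], (600, -274), (34, 65), 76.7)]
lin [ -1.4  -0.8 106.6] ang [ 0.1 -0.2  0. ] n 3 pos [ 0.6132 -0.2789  0.1236] t 25.0 F [-0.2 -0.9 -0.4] w 0.0554
```

View pics/w16.png

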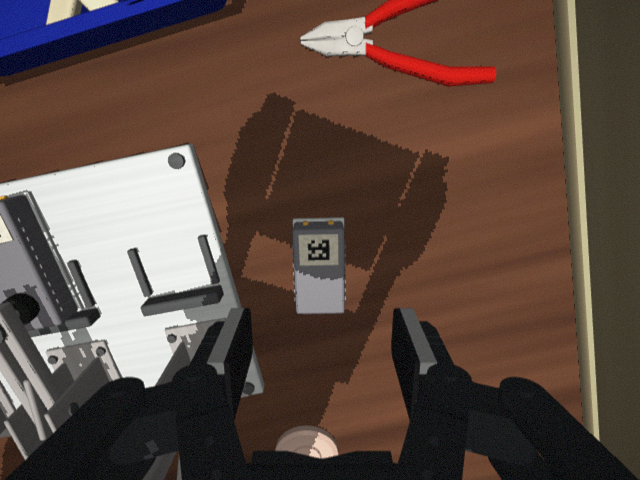

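Run:
```python
from h import *
p=grab('wrist')
A=ray(p,(320,313),.024);B=ray(p,(319,232),.024);print(A.round(4),B.round(4),np.hypot(*(A-B)[:2]))
c=(A+B)/2;u=np.array([np.cos(np.radians(-15)),np.sin(np.radians(-15))]);t=c[:2]+.016*u;print(c,t);go([*t,.017],-15)
```

```text
[ 0.5681 -0.2662  0.024 ] [ 0.6219 -0.2801  0.024 ] 0.05556524590963512
[ 0.59496568 -0.27312719  0.024     ] [ 0.61042049 -0.2772683 ]
lin [ -3.4  -1.  106.2] ang [ 0.1 -0.2 -0. ] n 3 pos [ 0.6131 -0.2789  0.1232] t 25.05 F [ 0.4 -0.5  0.3] w 0.0554
```

servo_tool([
  {"linear": [-3, -1, 40], "angular": [0, 0, 0], "gripper": 0.3},
  {"linear": [-3, -1, 80], "angular": [0, 0, 0], "gripper": 0.3},
  {"linear": [-3, -1, 102], "angular": [0, 0, 0], "gripper": 0.3},
  {"linear": [-3, -1, 106], "angular": [0, 0, 0], "gripper": 0.3},
  {"linear": [-3, -1, 106], "angular": [0, 0, 0], "gripper": 0.3},
  {"linear": [-3, -1, 106], "angular": [0, 0, 0], "gripper": -1},
  {"linear": [-3, -1, 106], "angular": [0, 0, 0], "gripper": -1},
  {"linear": [-3, -1, 106], "angular": [0, 0, 0], "gripper": -1},
  {"linear": [-3, -1, 106], "angular": [0, 0, 0], "gripper": -1},
  {"linear": [-3, -1, 106], "angular": [0, 0, 0], "gripper": -1},
  {"linear": [-3, -1, 95], "angular": [0, 0, 0], "gripper": -1},
  {"linear": [-3, -1, 50], "angular": [0, 0, 0], "gripper": -1},
  {"linear": [-3, -1, 0], "angular": [0, 0, 0], "gripper": -1},
  {"linear": [-3, -1, -40], "angular": [0, 0, 0], "gripper": -1},
  {"linear": [-3, -1, -40], "angular": [0, 0, 0], "gripper": -1},
])

```text
time_s: 26.55
position: [0.6116, -0.2778, 0.1686]
tool_rot: [[0.966, -0.259, 0.01], [-0.259, -0.966, -0.007], [0.012, 0.004, -1.0]]
ft_force: [0.2, 0.4, -1.9]
grip_width: 0.0329
```

Run:
```python
from h import *
p=grab('wrist');cv2.imwrite('pics/w17.png',p['frame'])
u=np.array([np.cos(np.radians(-3.2)),np.sin(np.radians(-3.2))])
t=np.array([.603,-.1787])+.056*u
go([*t,.16],-3.2)
```

```text
lin [  22.  -104.6    4.6] ang [  0.2  -0.3 -11.8] n 3 pos [ 0.6106 -0.2771  0.1647] t 26.6 F [-0.4 -0.1 -2.1] w 0.0334
```

View pics/w17.png

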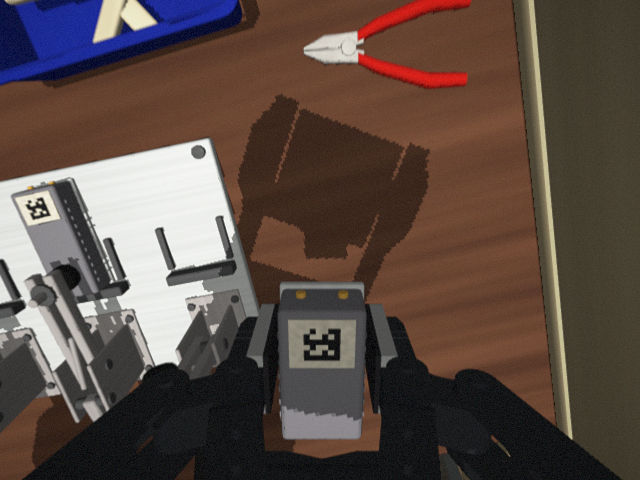

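servo_tool([
  {"linear": [7, -35, 0], "angular": [0, 0, -4], "gripper": -1},
  {"linear": [15, -70, 0], "angular": [0, 0, -8], "gripper": -1},
  {"linear": [22, -104, 0], "angular": [0, 0, -11.8], "gripper": -1},
  {"linear": [22, -104, 40], "angular": [0, 0, -11.8], "gripper": -1},
  {"linear": [22, -104, 80], "angular": [0, 0, -11.8], "gripper": -1},
  {"linear": [22, -104, 100], "angular": [0, 0, -11.8], "gripper": -1},
  {"linear": [22, -104, 100], "angular": [0, 0, -11.8], "gripper": -1},
  {"linear": [22, -104, 100], "angular": [0, 0, -11.8], "gripper": -1},
])

```text
time_s: 27.4
position: [0.6579, -0.182, 0.0608]
tool_rot: [[0.998, -0.056, -0.001], [-0.056, -0.998, 0.0], [-0.001, -0.0, -1.0]]
ft_force: [-0.7, 0.2, -0.4]
grip_width: 0.0332
```

Run:
```python
from h import *
p=grab('wrist');cv2.imwrite('pics/w18.png',p['frame'])
go([.6586,-.1824,.0275],-3.2)
```

```text
lin [ 0.2  0.1 34.4] ang [ 0.  -0.1 -0. ] n 1 pos [ 0.6584 -0.1822  0.0619] t 27.45 F [-0.3 -0.1 -1. ] w 0.0329
```

View pics/w18.png

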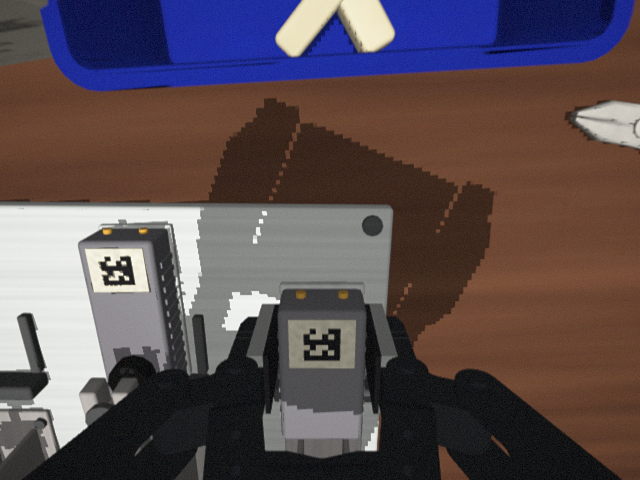

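servo_tool([
  {"linear": [0, 0, 20], "angular": [0, 0, 0], "gripper": -1},
  {"linear": [0, 0, 30], "angular": [0, 0, 0], "gripper": -1},
  {"linear": [0, 0, 33], "angular": [0, 0, 0], "gripper": -1},
  {"linear": [0, 0, 33], "angular": [0, 0, 0], "gripper": -1},
  {"linear": [-2, 0, 33], "angular": [0, 0, 0], "gripper": -1},
  {"linear": [-4, 0, 33], "angular": [0, 0, 0], "gripper": -1},
  {"linear": [-6, 0, 33], "angular": [0, 0, 0], "gripper": -1},
  {"linear": [-7, 0, 33], "angular": [0, 0, 0], "gripper": -1},
  {"linear": [-7, 0, 33], "angular": [0, 0, 0], "gripper": -1},
])

```text
time_s: 28.35
position: [0.6509, -0.1816, 0.028]
tool_rot: [[0.998, -0.056, 0.0], [-0.056, -0.998, -0.0], [0.0, 0.0, -1.0]]
ft_force: [-0.4, 0.1, -0.8]
grip_width: 0.033
```

servo_tool([
  {"linear": [-1, 0, 0], "angular": [0, 0, 0], "gripper": -1},
  {"linear": [-2, 0, 0], "angular": [0, 0, 0], "gripper": -1},
  {"linear": [-3, 0, 0], "angular": [0, 0, 0], "gripper": -1},
  {"linear": [-3, 0, 0], "angular": [0, 0, 0], "gripper": -1},
])

```text
time_s: 28.75
position: [0.6479, -0.1814, 0.0278]
tool_rot: [[0.998, -0.056, -0.0], [-0.056, -0.998, 0.0], [-0.0, -0.0, -1.0]]
ft_force: [0.4, 0.4, -0.9]
grip_width: 0.0333
```

servo_tool([
  {"linear": [-1, 0, 0], "angular": [0, 0, 0], "gripper": -1},
  {"linear": [-2, 0, 0], "angular": [0, 0, 0], "gripper": -1},
  {"linear": [-2, 0, 0], "angular": [0, 0, 0], "gripper": -1},
])

```text
time_s: 29.05
position: [0.6475, -0.1815, 0.0282]
tool_rot: [[0.998, -0.056, 0.004], [-0.056, -0.998, -0.001], [0.005, 0.001, -1.0]]
ft_force: [7.8, 0.3, -4.0]
grip_width: 0.0334
```

Run:
```python
from h import *
p=grab('wrist');cv2.imwrite('pics/w19.png',p['frame'])
q=grab('scene');cv2.imwrite('pics/s19.png',cv2.resize(q['frame'][200:340,300:480],None,fx=4.4,fy=4.4,interpolation=cv2.INTER_CUBIC))
```

```text
(no output)
```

View pics/s19.png

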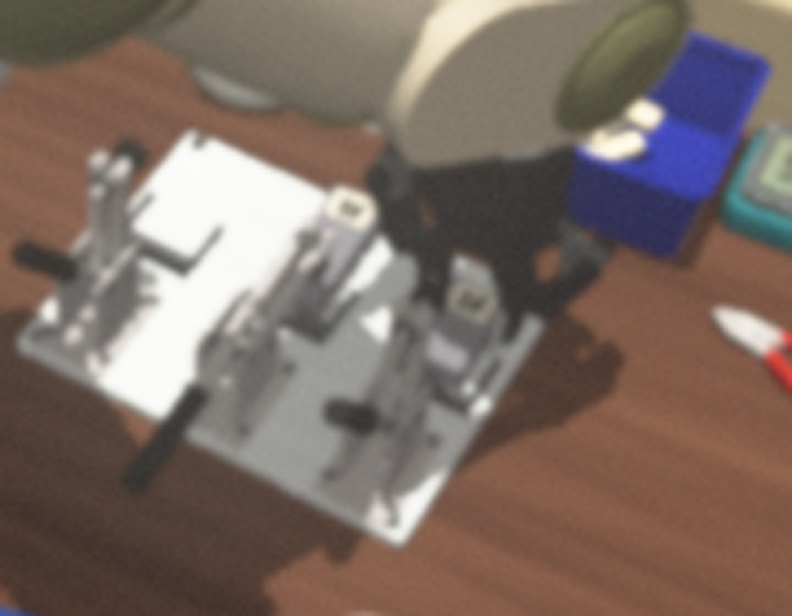

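View pics/w19.png

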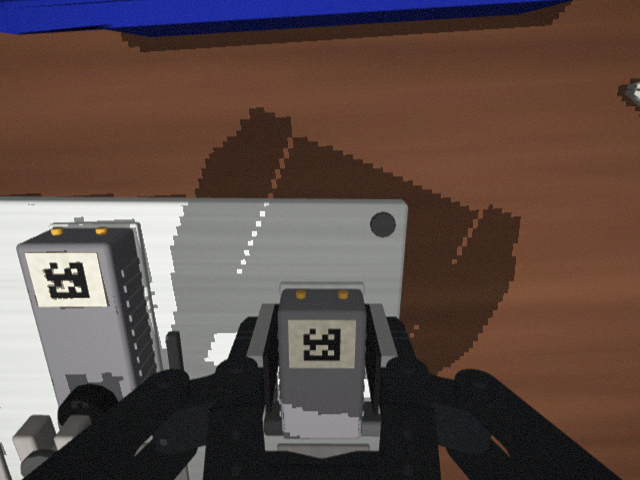

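servo_tool([
  {"linear": [1, 0, 0.5], "angular": [0, 0, 0], "gripper": -1},
  {"linear": [1, 0, 1], "angular": [0, 0, 0], "gripper": -1},
  {"linear": [1, 0, 1], "angular": [0, 0, 0], "gripper": -0.1},
  {"linear": [1, 0, 1], "angular": [0, 0, 0], "gripper": 0.2},
  {"linear": [1, 0, 1], "angular": [0, 0, 0], "gripper": 0.2},
  {"linear": [1, 0, 1], "angular": [0, 0, 0], "gripper": 0.2},
  {"linear": [3, 0, -10], "angular": [0, 0, 0], "gripper": 0.2},
  {"linear": [5, 0, -40], "angular": [0, 0, 0], "gripper": 0.2},
  {"linear": [5, 0, -80], "angular": [0, 0, 0], "gripper": 0.2},
  {"linear": [5, 0, -120], "angular": [0, 0, 0], "gripper": 0.2},
  {"linear": [5, 0, -150], "angular": [0, 0, 0], "gripper": 0.2},
  {"linear": [5, 0, -150], "angular": [0, 0, 0], "gripper": 0.2},
  {"linear": [5, 0, -150], "angular": [0, 0, 0], "gripper": 0.2},
])

```text
time_s: 30.45
position: [0.651, -0.1815, 0.1786]
tool_rot: [[0.998, -0.056, 0.001], [-0.056, -0.998, -0.001], [0.001, 0.0, -1.0]]
ft_force: [-0.3, 0.9, -1.9]
grip_width: 0.0513
```

Run:
```python
from h import *
p=grab('wrist');cv2.imwrite('pics/w20.png',p['frame'])
print(seg(p,'module_short',.034),seg(p,'module_long',.034))
h=np.array([.6027,-.1793])-.069*np.array([.9984,-.0558]);print(h)
go([.508,-.174,.19],-3.2)
```

```text
[(0.7, [296.0, 200.0, 344.0, 284.0], (635, -181), (33, 64), 85.9), (0.53, [346.0, 404.0, 400.0, 448.0], (466, -216), (46, 49), 88.0)] [(0.94, [175.0, 169.0, 235.0, 283.0], (653, -98), (38, 86), 86.6)]
[ 0.5338104 -0.1754498]
lin [-142.8    0.6  -13.2] ang [-0.1  0.1 -0. ] n 3 pos [ 0.6505 -0.1814  0.1765] t 30.6 F [ 0.3  0.5 -0.6] w 0.0513
```

View pics/w20.png

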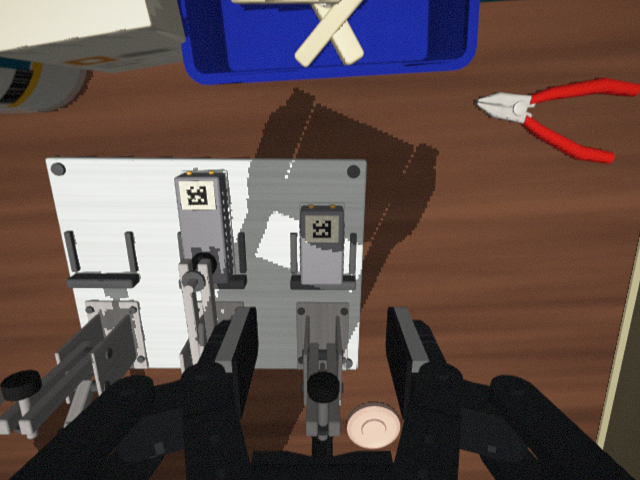

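servo_tool([
  {"linear": [0, 0, -30], "angular": [0, 0, 0], "gripper": -1},
  {"linear": [-50, 0, -50], "angular": [0, 0, 0], "gripper": -1},
  {"linear": [-100, 0, -50], "angular": [0, 0, 0], "gripper": -1},
  {"linear": [-145, 0, -40], "angular": [0, 0, 0], "gripper": -1},
  {"linear": [-145, 0, -13], "angular": [0, 0, 0], "gripper": -1},
  {"linear": [-145, 0, -13], "angular": [0, 0, 0], "gripper": -1},
  {"linear": [-145, 0, -13], "angular": [0, 0, 0], "gripper": -1},
  {"linear": [-145, 0, -13], "angular": [0, 0, 0], "gripper": -1},
])

```text
time_s: 31.4
position: [0.5073, -0.1739, 0.1914]
tool_rot: [[0.998, -0.055, 0.001], [-0.055, -0.998, -0.001], [0.001, 0.001, -1.0]]
ft_force: [-0.1, -0.5, 0.7]
grip_width: -0.0
```

Run:
```python
from h import *
p=grab('wrist');cv2.imwrite('pics/w21.png',p['frame'])
s=env.observe();go([.505,-.174,.19],-3.2)
from arc import arc
arc(.5338,s['position'][0],s['position'][2])
```

```text
lin [-2.2  0.4  1.4] ang [ 0.  -0.1  0. ] n 1 pos [ 0.5073 -0.1738  0.1914] t 31.45 F [ 0.3  0.6 -0. ] w 0.0
0 dx -2.1 dz_tool 53.9 abs 0.5052 0.1375
0.15 dx -12.1 dz_tool 60.1 abs 0.4951 0.1312
0.3 dx -21.3 dz_tool 67.6 abs 0.486 0.1238
0.45 dx -29.4 dz_tool 76.2 abs 0.4779 0.1151
0.6 dx -36.2 dz_tool 85.8 abs 0.4711 0.1056
0.75 dx -41.6 dz_tool 96.0 abs 0.4656 0.0954
0.85 dx -44.4 dz_tool 103.1 abs 0.4629 0.0883
0.95 dx -46.5 dz_tool 110.4 abs 0.4608 0.081
1.07 dx -46.8 dz_tool 119.2 abs 0.4605 0.0722
```

View pics/w21.png

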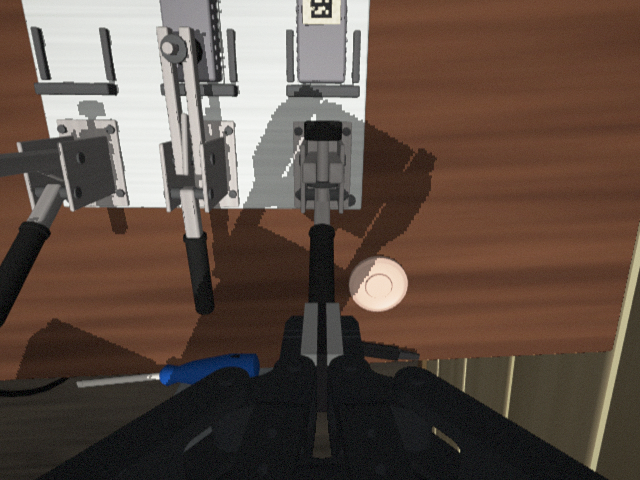

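Handle (321,260) is aligned under the closed tips; middle handle is down. Pushing.

servo_tool([
  {"linear": [-2, 0, 35], "angular": [0, 0, 0], "gripper": -1},
  {"linear": [-2, 0, 48], "angular": [0, 0, 0], "gripper": -1},
  {"linear": [-2, 0, 55], "angular": [0, 0, 0], "gripper": -1},
  {"linear": [-7, 0, 58], "angular": [0, 0, 0], "gripper": -1},
  {"linear": [-12, 0, 62], "angular": [0, 0, 0], "gripper": -1},
  {"linear": [-17, 0, 66], "angular": [0, 0, 0], "gripper": -1},
  {"linear": [-21, 0, 70], "angular": [0, 0, 0], "gripper": -1},
  {"linear": [-25, 0, 74], "angular": [0, 0, 0], "gripper": -1},
  {"linear": [-29, 0, 79], "angular": [0, 0, 0], "gripper": -1},
  {"linear": [-33, 0, 84], "angular": [0, 0, 0], "gripper": -1},
  {"linear": [-36, 0, 88], "angular": [0, 0, 0], "gripper": -1},
  {"linear": [-39, 0, 93], "angular": [0, 0, 0], "gripper": -1},
  {"linear": [-42, 0, 99], "angular": [0, 0, 0], "gripper": -1},
  {"linear": [-44, 0, 105], "angular": [0, 0, 0], "gripper": -1},
  {"linear": [-46, 0, 110], "angular": [0, 0, 0], "gripper": -1},
  {"linear": [-47, 0, 114], "angular": [0, 0, 0], "gripper": -1},
])

```text
time_s: 33.05
position: [0.4588, -0.1707, 0.0762]
tool_rot: [[0.998, -0.056, -0.001], [-0.056, -0.998, 0.0], [-0.001, -0.0, -1.0]]
ft_force: [-0.3, -0.1, 0.3]
grip_width: 0.0
```

servo_tool([
  {"linear": [0, 0, 3], "angular": [0, 0, 0], "gripper": -1},
  {"linear": [0, 0, 6], "angular": [0, 0, 0], "gripper": -1},
  {"linear": [0, 0, 8], "angular": [0, 0, 0], "gripper": -1},
  {"linear": [0, 0, 8], "angular": [0, 0, 0], "gripper": -1},
])

```text
time_s: 33.45
position: [0.4591, -0.1708, 0.0712]
tool_rot: [[0.998, -0.055, 0.001], [-0.055, -0.998, -0.001], [0.001, 0.001, -1.0]]
ft_force: [-9.4, 4.5, 32.2]
grip_width: 0.0
```

servo_tool([
  {"linear": [0, 0, -40], "angular": [0, 0, 0], "gripper": -1},
  {"linear": [0, 0, -90], "angular": [0, 0, 0], "gripper": -1},
  {"linear": [0, 0, -140], "angular": [0, 0, 0], "gripper": -1},
  {"linear": [50, -20, -160], "angular": [0, 0, 0], "gripper": 0},
  {"linear": [90, -40, -160], "angular": [0, 0, 0], "gripper": 0},
  {"linear": [90, -40, -160], "angular": [0, 0, 0], "gripper": 0},
  {"linear": [90, -40, -160], "angular": [0, 0, 0], "gripper": 0},
])

```text
time_s: 34.15
position: [0.5515, -0.1354, 0.2279]
tool_rot: [[0.999, -0.054, -0.002], [-0.054, -0.999, 0.0], [-0.002, -0.0, -1.0]]
ft_force: [-0.5, -0.4, -0.6]
grip_width: 0.0425
```

Run:
```python
from h import *
p=grab('wrist');cv2.imwrite('pics/w22.png',p['frame'])
def P(u):return ray(p,u,.034).round(4)
print(seg(p,'module_short',.034),seg(p,'module_long',.034),seg(p,'label_short',.034))
q=grab('scene');cv2.imwrite('pics/s22.png',cv2.resize(q['frame'][200:340,300:480],None,fx=4.4,fy=4.4,interpolation=cv2.INTER_CUBIC))
go([.4,.30,.30],-149)
```

```text
[(0.81, [349.0, 58.0, 399.0, 142.0], (633, -179), (35, 58), 86.9), (0.72, [363.0, 170.0, 381.0, 336.0], (476, -175), (18, 104), 87.5)] [(0.86, [236.0, 24.0, 286.0, 139.0], (650, -96), (35, 82), 87.0), (0.35, [86.0, 184.0, 122.0, 250.0], (568, 43), (30, 31), 23.1), (0.16, [342.0, 95.0, 406.0, 152.0], (620, -201), (6, 31), 86.4)] [(0.85, [352.0, 59.0, 398.0, 141.0], (633, -179), (35, 59), 87.0)]
lin [-175.3 -427.2  -71.1] ang [  0.    0.  145.7] n 17 pos [ 0.5506 -0.1364  0.2288] t 34.4 F [0.1 0.  0.8] w 0.0424
```

View pics/w22.png

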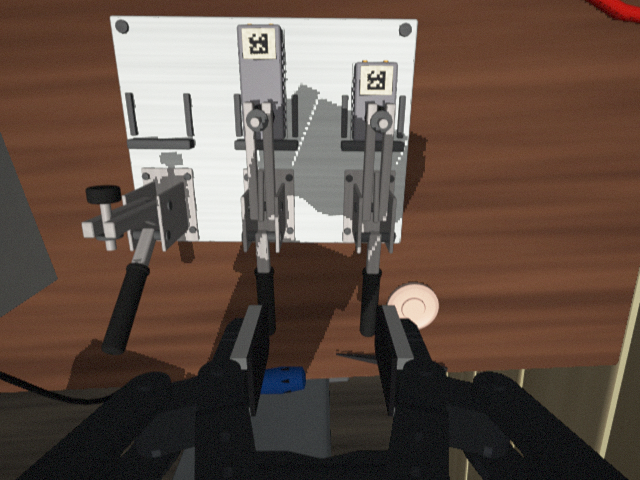

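View pics/s22.png

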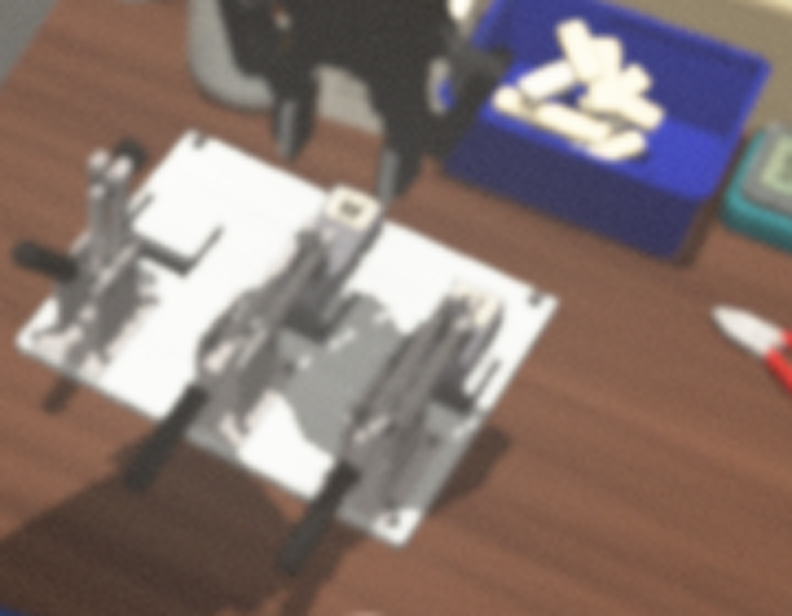

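Run:
```python
from h import *
p=grab('wrist')
print('lab short',ray(p,(376,80),.034),'long',ray(p,(258,43),.034))
go([.41,.0,.30],12); go([.415,.325,.28],31)
```

```text
lab short [ 0.64689563 -0.18342641  0.034     ] long [ 0.67734384 -0.09668511  0.034     ]
lin [-148.3 -128.2  -71.1] ang [ -0.    0.  -15.3] n 5 pos [ 0.5508 -0.1364  0.2289] t 34.45 F [0.4 1.1 0.7] w 0.0426
lin [-161.8 -453.   -51.1] ang [ -0.    0.  -34.3] n 10 pos [ 0.5508 -0.1364  0.2289] t 34.45 F [0.4 1.1 0.7] w 0.0426
```

Labels agree with the nest geometry: short about (.648,-.182), long about (.677,-.096). Moving on to the tray.

servo_tool([
  {"linear": [-30, -20, -40], "angular": [0, 0, -3], "gripper": 0.6},
  {"linear": [-70, -45, -71], "angular": [0, 0, -6], "gripper": 0.6},
  {"linear": [-110, -75, -71], "angular": [0, 0, -9], "gripper": 0.6},
  {"linear": [-145, -110, -71], "angular": [0, 0, -12], "gripper": 0.6},
  {"linear": [-155, -155, -71], "angular": [0, 0, -16], "gripper": 0.6},
  {"linear": [-160, -205, -71], "angular": [0, 0, -20], "gripper": 0.6},
  {"linear": [-162, -255, -71], "angular": [0, 0, -24], "gripper": 0.6},
  {"linear": [-162, -305, -71], "angular": [0, 0, -28], "gripper": 0.6},
  {"linear": [-162, -355, -71], "angular": [0, 0, -32], "gripper": 0.6},
  {"linear": [-162, -405, -71], "angular": [0, 0, -34.3], "gripper": 0.6},
  {"linear": [-162, -453, -51], "angular": [0, 0, -34.3], "gripper": 0.6},
  {"linear": [-162, -453, -51], "angular": [0, 0, -34.3], "gripper": 0.6},
  {"linear": [-162, -453, -51], "angular": [0, 0, -34.3], "gripper": 0.6},
  {"linear": [-162, -453, -51], "angular": [0, 0, -34.3], "gripper": 0.6},
])

```text
time_s: 35.85
position: [0.4151, 0.3243, 0.2804]
tool_rot: [[0.857, 0.516, 0.001], [0.516, -0.857, -0.0], [0.0, 0.0, -1.0]]
ft_force: [-0.3, -0.4, 0.2]
grip_width: 0.0684
```

Run:
```python
from h import *
p=grab('wrist');cv2.imwrite('pics/w23.png',p['frame'])
print(seg(p,'reader',.03),seg(p,'tray',.006))
go([.40,.32,.2],31);print(env.observe()['q'].round(1))
```

```text
[(0.73, [296.0, 142.0, 338.0, 265.0], (400, 322), (126, 41), 31.4)] [(0.75, [282.0, 120.0, 345.0, 275.0], (399, 324), (164, 63), 31.3)]
lin [-15.4  -4.3  80.6] ang [ 0.  -0.1 -0. ] n 2 pos [0.4153 0.3242 0.2806] t 36.0 F [-0.4 -0.6  0.6] w 0.0679
[25.1 18.  73.8 -0.  88.1 84.1]
```

View pics/w23.png

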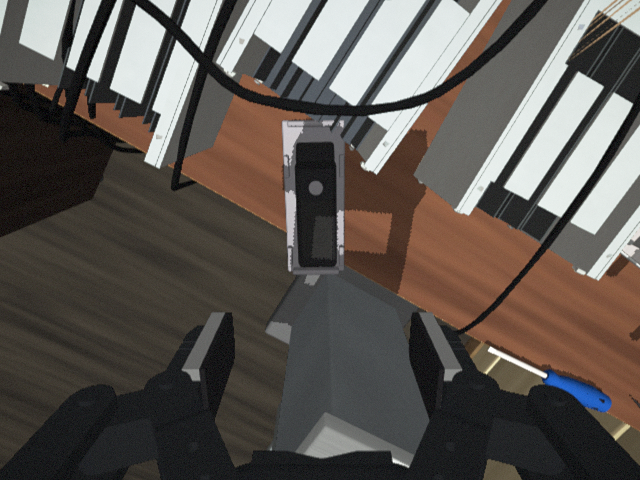

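Run:
```python
from h import *
go([.390,.3175,.12],31.3)
```

```text
lin [-25.4  -7.4 160.6] ang [ 0.  -0.1 -0.3] n 4 pos [0.4153 0.3242 0.2806] t 36.0 F [-0.4 -0.6  0.6] w 0.0679
```

servo_tool([
  {"linear": [-25, -7, 30], "angular": [0, 0, -0.3], "gripper": 0.6},
  {"linear": [-25, -7, 80], "angular": [0, 0, -0.3], "gripper": 0.6},
  {"linear": [-25, -7, 130], "angular": [0, 0, -0.3], "gripper": 0.6},
  {"linear": [-25, -7, 160], "angular": [0, 0, -0.3], "gripper": 0.6},
  {"linear": [-25, -7, 160], "angular": [0, 0, -0.3], "gripper": 0.6},
  {"linear": [-25, -7, 160], "angular": [0, 0, -0.3], "gripper": 0.6},
])

```text
time_s: 36.6
position: [0.3907, 0.3182, 0.1211]
tool_rot: [[0.854, 0.52, 0.001], [0.52, -0.854, 0.001], [0.001, 0.0, -1.0]]
ft_force: [0.9, 0.6, 0.0]
grip_width: 0.0684
```

Run:
```python
from h import *
p=grab('wrist');cv2.imwrite('pics/w24.png',p['frame'])
print(seg(p,'reader',.03),seg(p,'tray',.006))
go([.390,.3175,.020],31.3)
```

```text
[(0.61, [288.0, 123.0, 362.0, 332.0], (399, 322), (127, 40), 32.0)] [(0.77, [270.0, 85.0, 373.0, 334.0], (398, 324), (167, 62), 31.8)]
lin [ -1.8   0.5 101.8] ang [ 0.  -0.2  0.1] n 3 pos [0.3909 0.3187 0.1218] t 36.75 F [0.3 0.7 0.9] w 0.0683
```

View pics/w24.png

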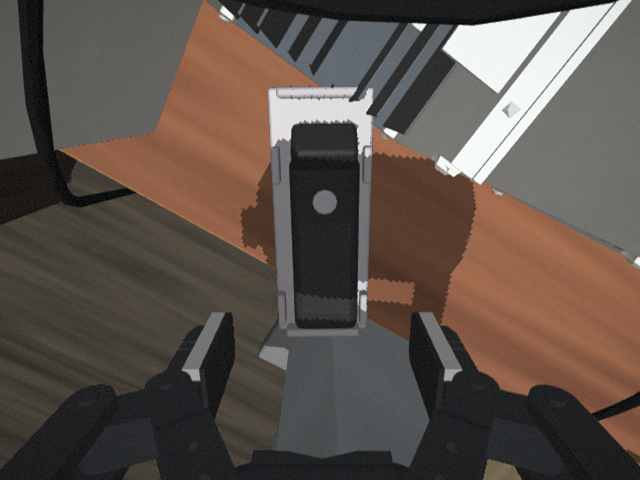

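servo_tool([
  {"linear": [0, 1, 40], "angular": [0, 0, -0.3], "gripper": 0.6},
  {"linear": [0, 1, 80], "angular": [0, 0, -0.3], "gripper": 0.6},
  {"linear": [0, 1, 97], "angular": [0, 0, -0.3], "gripper": 0.6},
  {"linear": [0, 1, 101], "angular": [0, 0, -0.3], "gripper": 0.6},
  {"linear": [0, 1, 101], "angular": [0, 0, -0.3], "gripper": 0.6},
  {"linear": [0, 1, 101], "angular": [0, 0, -0.3], "gripper": -1},
  {"linear": [0, 1, 101], "angular": [0, 0, -0.3], "gripper": -1},
  {"linear": [0, 1, 101], "angular": [0, 0, -0.3], "gripper": -1},
  {"linear": [0, 1, 101], "angular": [0, 0, -0.3], "gripper": -1},
  {"linear": [0, 1, 101], "angular": [0, 0, -0.3], "gripper": -1},
  {"linear": [0, 1, 101], "angular": [0, 0, -0.3], "gripper": -1},
], force=45)

```text
time_s: 37.85
position: [0.3912, 0.3179, 0.0204]
tool_rot: [[0.851, 0.526, 0.003], [0.526, -0.851, 0.001], [0.003, 0.0, -1.0]]
ft_force: [0.2, -0.9, 7.0]
grip_width: 0.039
```

Run:
```python
from h import *
for i in range(3):
    p=grab('wrist');s=env.observe();print(s['position'].round(4),np.degrees(np.arctan2(s['tool_rot'][1,0],s['tool_rot'][0,0])).round(2),s['grip_width'],s['ft_force'])
cv2.imwrite('pics/w25.png',p['frame'])
```

```text
[0.3912 0.3179 0.0204] 31.71 0.038960683890060535 [-0.4544985  -0.73899641  7.48382183]
[0.3912 0.3179 0.0204] 31.7 0.03920032054162549 [-1.51178475 -0.81202005  7.16036058]
[0.3912 0.3179 0.0204] 31.7 0.03892241630589135 [-0.39017517 -0.19711203  7.52000338]
```

View pics/w25.png

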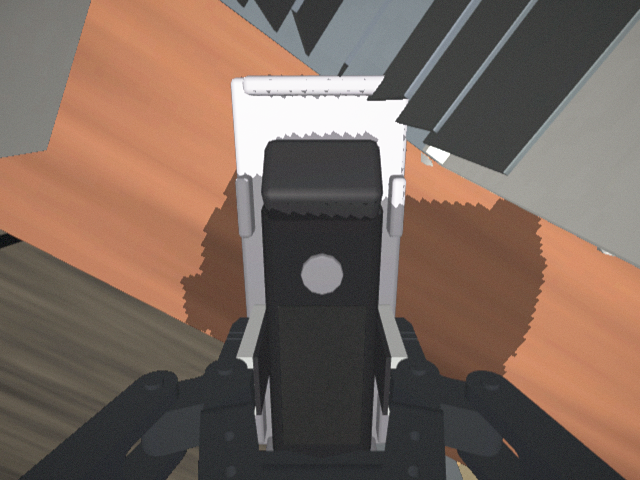

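Run:
```python
from h import *
s=env.observe();p=grab('wrist')
def T(u,z): 
    X=ray(p,u,z);return (s['tool_rot'].T@(X-s['position'])*1000).round(1)
print('head front top',T((322,141),.040),T((322,141),.035),'tray far edge',T((320,78),.022),'tray end inner',T((320,95),.022))
print('head mid',T((322,208),.04),'button',T((322,274),.03))
go([.391,.3179,.20],31.7)
```

```text
head front top [ 73.   -0.6 -19.4] [ 72.6  -0.6 -14.4] tray far edge [90.1 -1.2 -1.4] tray end inner [85.2 -1.3 -1.4]
head mid [ 54.   -0.7 -19.5] button [28.7 -0.6 -9.6]
lin [   0.3    0.  -179.6] ang [ 0.  -0.2  0. ] n 4 pos [0.3912 0.318  0.0204] t 38.05 F [-0.6 -1.   8. ] w 0.0392
```

servo_tool([
  {"linear": [0, 0, -10], "angular": [0, 0, 0], "gripper": -1},
  {"linear": [0, 0, -30], "angular": [0, 0, 0], "gripper": -1},
  {"linear": [0, 0, -70], "angular": [0, 0, 0], "gripper": -1},
  {"linear": [0, 0, -120], "angular": [0, 0, 0], "gripper": -1},
  {"linear": [0, 0, -170], "angular": [0, 0, 0], "gripper": -1},
  {"linear": [0, 0, -200], "angular": [0, 0, 0], "gripper": -1},
  {"linear": [0, 0, -200], "angular": [0, 0, 0], "gripper": -1},
])

```text
time_s: 38.75
position: [0.3915, 0.3182, 0.224]
tool_rot: [[0.851, 0.526, 0.009], [0.526, -0.851, 0.004], [0.01, 0.001, -1.0]]
ft_force: [-0.7, 0.1, -1.8]
grip_width: 0.039
```

Run:
```python
from h import *
p=grab('wrist');cv2.imwrite('pics/w26.png',p['frame'])
go([.41,.05,.24],45)
```

```text
lin [-124.2  238.   -19.3] ang [  0.1  -0.3 -13.3] n 6 pos [0.3906 0.3178 0.2212] t 38.8 F [ 0.4  0.1 -2.3] w 0.039
```

View pics/w26.png

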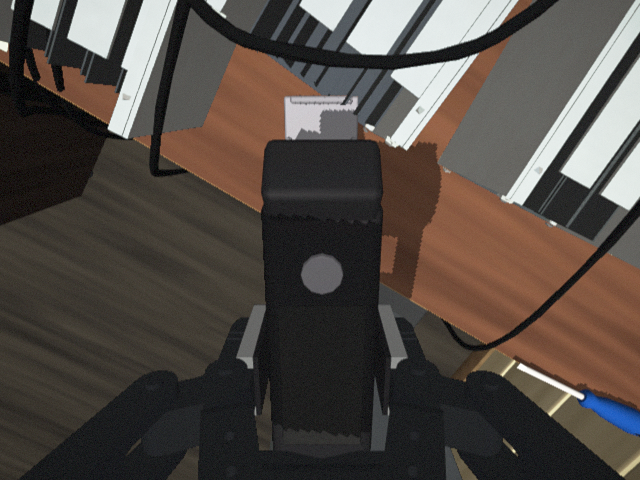

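Run:
```python
from h import *
go([.41,.05,.24],45);go([.5855,-.290,.20],60)
```

```text
lin [-124.2  238.   -19.3] ang [  0.1  -0.3 -13.3] n 6 pos [0.3906 0.3178 0.2212] t 38.8 F [ 0.4  0.1 -2.3] w 0.039
lin [-153.7  619.5   20.7] ang [  0.1  -0.3 -28.3] n 13 pos [0.3906 0.3178 0.2212] t 38.8 F [ 0.4  0.1 -2.3] w 0.039
```

servo_tool([
  {"linear": [-25, 45, -10], "angular": [0, 0, -3], "gripper": -1},
  {"linear": [-50, 88, -20], "angular": [0, 0, -6], "gripper": -1},
  {"linear": [-75, 130, -20], "angular": [0, 0, -8], "gripper": -1},
  {"linear": [-100, 175, -20], "angular": [0, 0, -11], "gripper": -1},
  {"linear": [-124, 218, -20], "angular": [0, 0, -13], "gripper": -1},
  {"linear": [-130, 265, -20], "angular": [0, 0, -15], "gripper": -1},
  {"linear": [-134, 312, -20], "angular": [0, 0, -17], "gripper": -1},
  {"linear": [-137, 360, -20], "angular": [0, 0, -19], "gripper": -1},
  {"linear": [-140, 408, -20], "angular": [0, 0, -21], "gripper": -1},
  {"linear": [-143, 455, -20], "angular": [0, 0, -23], "gripper": -1},
  {"linear": [-146, 500, -20], "angular": [0, 0, -25], "gripper": -1},
  {"linear": [-149, 547, -20], "angular": [0, 0, -27], "gripper": -1},
  {"linear": [-152, 590, -10], "angular": [0, 0, -28.3], "gripper": -1},
  {"linear": [-154, 620, 0], "angular": [0, 0, -28.3], "gripper": -1},
  {"linear": [-154, 620, 10], "angular": [0, 0, -28.3], "gripper": -1},
  {"linear": [-154, 620, 10], "angular": [0, 0, -28.3], "gripper": -1},
  {"linear": [-154, 620, 10], "angular": [0, 0, -28.3], "gripper": -1},
])

```text
time_s: 40.5
position: [0.5848, -0.2898, 0.2084]
tool_rot: [[0.5, 0.866, -0.001], [0.866, -0.5, 0.001], [0.0, -0.002, -1.0]]
ft_force: [0.2, 0.4, -1.0]
grip_width: 0.0392
```

Run:
```python
from h import *
p=grab('wrist');cv2.imwrite('pics/w27.png',p['frame'])
print(ray(p,(320,100),.034))
go([.5855,-.290,.0974],60)
```

```text
[ 0.62506002 -0.21450671  0.034     ]
lin [1.000e-01 6.000e-01 1.118e+02] ang [-0. -0.  0.] n 3 pos [ 0.585  -0.2898  0.2092] t 40.55 F [ 0.4 -0.1 -1.2] w 0.0392
```

View pics/w27.png

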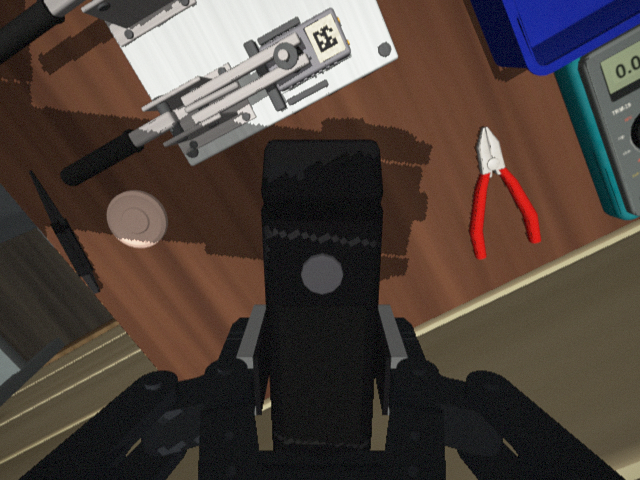

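Run:
```python
from h import *
s=env.observe();p=grab('wrist')
for u in((326,36),):
    X=ray(p,u,.034);print(X,(s['tool_rot'].T@(X-s['position'])*1000))
q=grab('top');print(seg(q,'module_short',.034))
```

```text
[ 0.64993186 -0.18058098  0.034     ] [127.04540144   1.76983465 175.21191139]
[(0.82, [382.0, 214.0, 397.0, 232.0], (632, -181), (33, 60), 84.9)]
```

servo_tool([
  {"linear": [1.5, 1.5, 45], "angular": [0, 0, 0], "gripper": -1},
  {"linear": [1.5, 1.5, 90], "angular": [0, 0, 0], "gripper": -1},
  {"linear": [1.5, 1.5, 111], "angular": [0, 0, 0], "gripper": -1},
  {"linear": [1.5, 1.5, 111], "angular": [0, 0, 0], "gripper": -1},
  {"linear": [1.5, 1.5, 111], "angular": [0, 0, 0], "gripper": -1},
])

```text
time_s: 41.2
position: [0.5878, -0.2904, 0.0993]
tool_rot: [[0.5, 0.866, 0.002], [0.866, -0.5, -0.001], [-0.0, 0.002, -1.0]]
ft_force: [0.8, -0.7, -0.7]
grip_width: 0.0391
```

Run:
```python
from h import *
s=env.observe();p=grab('wrist');cv2.imwrite('pics/w28.png',p['frame'])
q=grab('scene');cv2.imwrite('pics/s28.png',cv2.resize(q['frame'][200:340,320:500],None,fx=4.4,fy=4.4,interpolation=cv2.INTER_CUBIC))
R=s['tool_rot'];W=s['position']+R@np.array([.065,0,.0034]);v=R@np.array([1,0,1])/2**.5
L=np.array([.649,-.181,.034]);t=(L[2]-W[2])/v[2];print(s['position'],W,'hit',W+t*v,t,s['qvel'])
```

```text
[ 0.58780474 -0.29040246  0.09928047] [ 0.62029518 -0.23410624  0.09586484] hit [ 0.65130189 -0.18060682  0.034     ] 0.08746920471838046 [-0.04074798 -1.39931647 -1.37147011  0.02309143 -0.00776696  0.01267526]
```

View pics/w28.png

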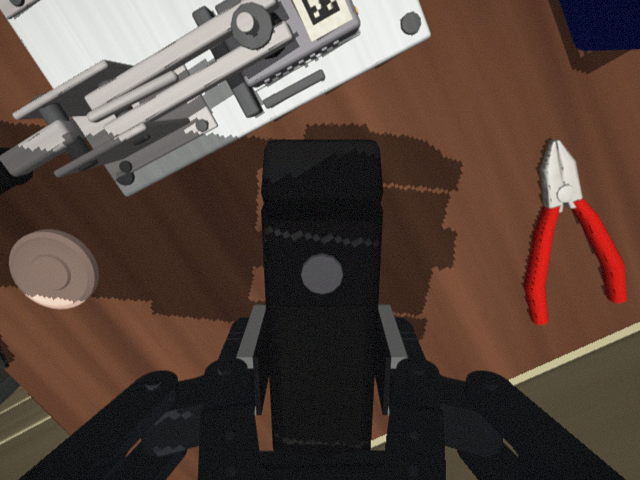

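View pics/s28.png

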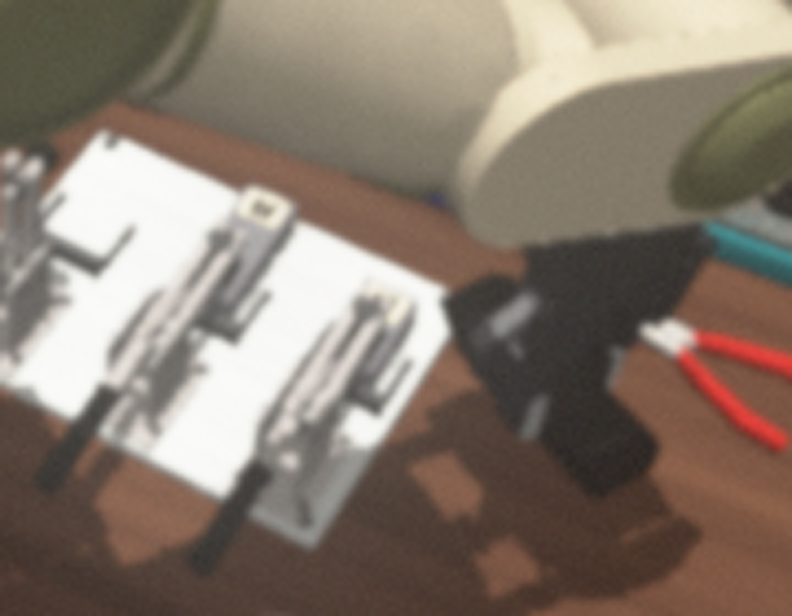

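servo_tool([
  {"linear": [-1, 0, 0], "angular": [0, 0, 0], "gripper": -1},
  {"linear": [-1, 0, 0], "angular": [0, 0, 0], "gripper": -1},
  {"linear": [-1, 0, 0], "angular": [0, 0, 0], "gripper": -1},
  {"linear": [-1, 0, 0], "angular": [0, 0, 0], "gripper": -1},
  {"linear": [-1, 0, 0], "angular": [0, 0, 0], "gripper": -1},
  {"linear": [-1, 0, 0], "angular": [0, 0, 0], "gripper": -1},
  {"linear": [-1, 0, 0], "angular": [0, 0, 0], "gripper": -1},
  {"linear": [-1, 0, 0], "angular": [0, 0, 0], "gripper": -1},
  {"linear": [-1, 0, 0], "angular": [0, 0, 0], "gripper": -1},
  {"linear": [-1, 0, 0], "angular": [0, 0, 0], "gripper": -1},
  {"linear": [-1, 0, 0], "angular": [0, 0, 0], "gripper": -1},
  {"linear": [-1, 0, 0], "angular": [0, 0, 0], "gripper": -1},
  {"linear": [-1, 0, 0], "angular": [0, 0, 0], "gripper": -1},
  {"linear": [-1, 0, 0], "angular": [0, 0, 0], "gripper": -1},
  {"linear": [-1, 0, 0], "angular": [0, 0, 0], "gripper": -1},
  {"linear": [-1, 0, 0], "angular": [0, 0, 0], "gripper": -1},
  {"linear": [-1, 0, 0], "angular": [0, 0, 0], "gripper": -1},
  {"linear": [-1, 0, 0], "angular": [0, 0, 0], "gripper": -1},
  {"linear": [-1, 0, 0], "angular": [0, 0, 0], "gripper": -1},
  {"linear": [-1, 0, 0], "angular": [0, 0, 0], "gripper": -1},
])

```text
time_s: 43.3
position: [0.5867, -0.2912, 0.0978]
tool_rot: [[0.5, 0.866, -0.0], [0.866, -0.5, 0.0], [-0.0, -0.0, -1.0]]
ft_force: [-0.0, -0.2, -0.7]
grip_width: 0.039
```

servo_tool([
  {"linear": [0, 0, 0], "angular": [0, 0, 0], "gripper": -1},
  {"linear": [0, 0, 0], "angular": [0, 0, 0], "gripper": -1},
  {"linear": [0, 0, 0], "angular": [0, 0, 0], "gripper": -1},
  {"linear": [0, 0, 0], "angular": [0, 0, 0], "gripper": -1},
  {"linear": [0, 0, 0], "angular": [0, 0, 0], "gripper": -1},
  {"linear": [0, 0, 0], "angular": [0, 0, 0], "gripper": -1},
  {"linear": [0, 0, 0], "angular": [0, 0, 0], "gripper": -1},
  {"linear": [0, 0, 0], "angular": [0, 0, 0], "gripper": -1},
  {"linear": [0, 0, 0], "angular": [0, 0, 0], "gripper": -1},
  {"linear": [0, 0, 0], "angular": [0, 0, 0], "gripper": -1},
  {"linear": [0, 0, 0], "angular": [0, 0, 0], "gripper": -1},
  {"linear": [0, 0, 0], "angular": [0, 0, 0], "gripper": -1},
])

```text
time_s: 44.5
position: [0.5867, -0.2911, 0.0978]
tool_rot: [[0.5, 0.866, -0.0], [0.866, -0.5, 0.0], [-0.0, -0.0, -1.0]]
ft_force: [-0.1, -0.3, -0.6]
grip_width: 0.0391
```

```bash
cat > aim.py <<'E'
from h import *
def aim(L):
    s=env.observe();R=s['tool_rot'];W=s['position']+R@np.array([.065,0,.0034]);v=R@np.array([1,0,1])/2**.5
    t=(.034-W[2])/v[2];print(s['time_s'],s['position'].round(4),'hit',(W+t*v).round(4),'err mm',((W+t*v-L)*1000).round(1),'d',t)
E
python3 - <<'E'
from aim import *
aim([.649,-.181,.034])
go([.656,-.219,.14],80);go([.656,-.219,.0974],80)
E
```

```text
44.5 [ 0.5867 -0.2911  0.0978] hit [ 0.6494 -0.1825  0.034 ] err mm [ 0.4 -1.5  0. ] d 0.08542641743382046
lin [ 97.1  23.9 -42.2] ang [ -0.   0. -20.] n 3 pos [ 0.5867 -0.2911  0.0978] t 44.5 F [-0.1 -0.3 -0.6] w 0.0391
lin [97.1 23.9  0.4] ang [ -0.   0. -20.] n 3 pos [ 0.5867 -0.2911  0.0978] t 44.5 F [-0.1 -0.3 -0.6] w 0.0391
```

Short label is held within about 2 mm for over 3 s. Next, the long label.

servo_tool([
  {"linear": [0, 0, -40], "angular": [0, 0, 0], "gripper": -1},
  {"linear": [0, 0, -80], "angular": [0, 0, 0], "gripper": -1},
  {"linear": [30, 8, -80], "angular": [0, 0, -7], "gripper": -1},
  {"linear": [65, 16, -80], "angular": [0, 0, -14], "gripper": -1},
  {"linear": [97, 24, -80], "angular": [0, 0, -20], "gripper": -1},
  {"linear": [97, 24, -80], "angular": [0, 0, -20], "gripper": -1},
  {"linear": [97, 24, -80], "angular": [0, 0, -20], "gripper": -1},
])

```text
time_s: 45.2
position: [0.6562, -0.2187, 0.1775]
tool_rot: [[0.173, 0.985, -0.001], [0.985, -0.173, -0.0], [-0.0, -0.001, -1.0]]
ft_force: [0.0, 0.1, -1.5]
grip_width: 0.0392
```

Run:
```python
from aim import *
s=env.observe();p=grab('wrist');cv2.imwrite('pics/w29.png',p['frame'])
r=seg(p,'label_long',.034);print(r)
go([.656,-.219,.0974],80)
```

```text
[(0.79, [216.0, 3.0, 348.0, 81.0], (650, -95), (35, 83), 87.3), (0.52, [27.0, 233.0, 94.0, 288.0], (459, -211), (49, 46), 22.6)]
lin [ 0.9  0.3 80.4] ang [-0.   0.  -0.1] n 2 pos [ 0.6555 -0.2198  0.1778] t 45.3 F [-0.2 -0.4 -1.5] w 0.0388
```

View pics/w29.png

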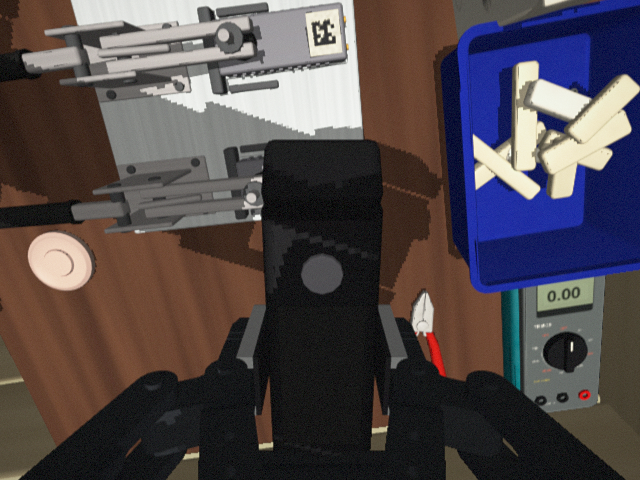

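Run:
```python
from aim import *
s=env.observe();p=grab('wrist')
X=ray(p,(322,32),.034);print(X,s['tool_rot'].T@(X-s['position'])*1000)
for z in(.034,.05,.06,.07,.08,.09,.1): print(z,ray(p,(252,192),z),ray(p,(230,37),z))
```

```text
[ 0.67629919 -0.09626959  0.034     ] [125.32262809  -1.16856319 143.74453408]
0.034 [ 0.61035428 -0.18663608  0.034     ] [ 0.6195338 -0.0889536  0.034    ]
0.05 [ 0.6137495  -0.18376045  0.05      ] [ 0.62239773 -0.09173172  0.05      ]
0.06 [ 0.61587152 -0.18196318  0.06      ] [ 0.62418769 -0.09346805  0.06      ]
0.07 [ 0.61799354 -0.18016592  0.07      ] [ 0.62597764 -0.09520437  0.07      ]
0.08 [ 0.62011556 -0.17836865  0.08      ] [ 0.6277676 -0.0969407  0.08     ]
0.09 [ 0.62223758 -0.17657138  0.09      ] [ 0.62955755 -0.09867703  0.09      ]
0.1 [ 0.62435959 -0.17477411  0.1       ] [ 0.63134751 -0.10041335  0.1       ]
```

servo_tool([
  {"linear": [0.5, -0.5, 30], "angular": [0, 0, 0], "gripper": -1},
  {"linear": [0.5, -0.5, 60], "angular": [0, 0, 0], "gripper": -1},
  {"linear": [0.5, -0.5, 80], "angular": [0, 0, 0], "gripper": -1},
  {"linear": [0.5, -0.5, 80], "angular": [0, 0, 0], "gripper": -1},
  {"linear": [0.5, -0.5, 80], "angular": [0, 0, 0], "gripper": -1},
  {"linear": [0.5, -0.5, 80], "angular": [0, 0, 0], "gripper": -1},
  {"linear": [0.5, -0.5, 80], "angular": [0, 0, 0], "gripper": -1},
])

```text
time_s: 46.05
position: [0.6561, -0.219, 0.0994]
tool_rot: [[0.174, 0.985, 0.002], [0.985, -0.174, -0.001], [-0.001, 0.002, -1.0]]
ft_force: [0.0, 0.1, -1.9]
grip_width: 0.0387
```

Run:
```python
from aim import *
aim([.677,-.0963,.034])
```

```text
46.05 [ 0.6561 -0.219   0.0994] hit [ 0.6783 -0.0941  0.034 ] err mm [1.3 2.2 0. ] d 0.08753031506193311
```

servo_tool([
  {"linear": [0, 0, 0], "angular": [0, 0, 0], "gripper": -1},
  {"linear": [0, 0, 0], "angular": [0, 0, 0], "gripper": -1},
  {"linear": [0, 0, 0], "angular": [0, 0, 0], "gripper": -1},
  {"linear": [0, 0, 0], "angular": [0, 0, 0], "gripper": -1},
  {"linear": [0, 0, 0], "angular": [0, 0, 0], "gripper": -1},
  {"linear": [0, 0, 0], "angular": [0, 0, 0], "gripper": -1},
  {"linear": [0, 0, 0], "angular": [0, 0, 0], "gripper": -1},
  {"linear": [0, 0, 0], "angular": [0, 0, 0], "gripper": -1},
  {"linear": [0, 0, 0], "angular": [0, 0, 0], "gripper": -1},
  {"linear": [0, 0, 0], "angular": [0, 0, 0], "gripper": -1},
  {"linear": [0, 0, 0], "angular": [0, 0, 0], "gripper": -1},
  {"linear": [0, 0, 0], "angular": [0, 0, 0], "gripper": -1},
  {"linear": [0, 0, 0], "angular": [0, 0, 0], "gripper": -1},
  {"linear": [0, 0, 0], "angular": [0, 0, 0], "gripper": -1},
  {"linear": [0, 0, 0], "angular": [0, 0, 0], "gripper": -1},
  {"linear": [0, 0, 0], "angular": [0, 0, 0], "gripper": -1},
  {"linear": [0, 0, 0], "angular": [0, 0, 0], "gripper": -1},
  {"linear": [0, 0, 0], "angular": [0, 0, 0], "gripper": -1},
  {"linear": [0, 0, 0], "angular": [0, 0, 0], "gripper": -1},
  {"linear": [0, 0, 0], "angular": [0, 0, 0], "gripper": -1},
])

```text
time_s: 48.05
position: [0.6556, -0.2185, 0.0978]
tool_rot: [[0.174, 0.985, -0.0], [0.985, -0.174, 0.0], [0.0, -0.0, -1.0]]
ft_force: [-0.7, 0.4, -1.1]
grip_width: 0.0389
```

servo_tool([
  {"linear": [0, 0, 0], "angular": [0, 0, 0], "gripper": -1},
  {"linear": [0, 0, 0], "angular": [0, 0, 0], "gripper": -1},
  {"linear": [0, 0, 0], "angular": [0, 0, 0], "gripper": -1},
  {"linear": [0, 0, 0], "angular": [0, 0, 0], "gripper": -1},
  {"linear": [0, 0, 0], "angular": [0, 0, 0], "gripper": -1},
  {"linear": [0, 0, 0], "angular": [0, 0, 0], "gripper": -1},
  {"linear": [0, 0, 0], "angular": [0, 0, 0], "gripper": -1},
  {"linear": [0, 0, 0], "angular": [0, 0, 0], "gripper": -1},
  {"linear": [0, 0, 0], "angular": [0, 0, 0], "gripper": -1},
  {"linear": [0, 0, 0], "angular": [0, 0, 0], "gripper": -1},
  {"linear": [0, 0, 0], "angular": [0, 0, 0], "gripper": -1},
  {"linear": [0, 0, 0], "angular": [0, 0, 0], "gripper": -1},
])

```text
time_s: 49.25
position: [0.6556, -0.2185, 0.0978]
tool_rot: [[0.174, 0.985, -0.0], [0.985, -0.174, 0.0], [0.0, -0.0, -1.0]]
ft_force: [-0.3, -0.1, -2.1]
grip_width: 0.0391
```

Run:
```python
from aim import *
aim([.677,-.0963,.034])
p=grab('wrist');cv2.imwrite('pics/w30.png',p['frame'])
go([.41,.05,.24],45);go([.3912,.3179,.22],31.7)
```

```text
49.25 [ 0.6556 -0.2185  0.0978] hit [ 0.6774 -0.095   0.034 ] err mm [0.4 1.3 0. ] d 0.08543848592988197
lin [ 221.8 -288.6 -142.2] ang [-0. -0. 35.] n 8 pos [ 0.6556 -0.2186  0.0978] t 49.3 F [ 0.8 -1.1 -1.3] w 0.0387
lin [ 482.4 -353.6 -122.2] ang [-0.  -0.  48.3] n 13 pos [ 0.6556 -0.2186  0.0978] t 49.3 F [ 0.8 -1.1 -1.3] w 0.0387
```

View pics/w30.png

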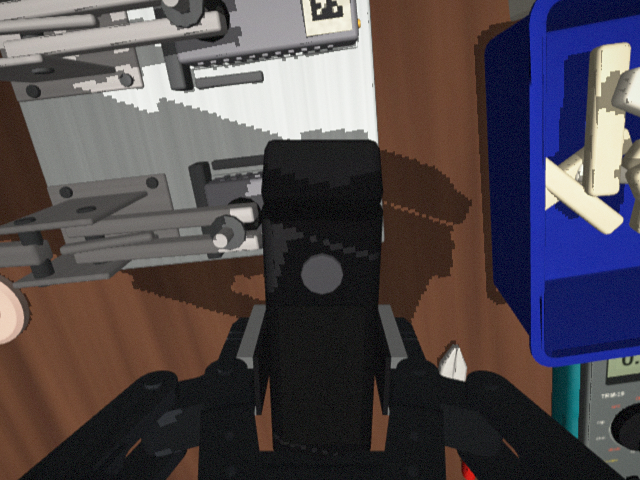

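servo_tool([
  {"linear": [0, 0, -50], "angular": [0, 0, 0], "gripper": -1},
  {"linear": [0, 0, -100], "angular": [0, 0, 0], "gripper": -1},
  {"linear": [0, 0, -140], "angular": [0, 0, 0], "gripper": -1},
  {"linear": [25, -40, -142], "angular": [0, 0, 5], "gripper": -1},
  {"linear": [50, -80, -142], "angular": [0, 0, 10], "gripper": -1},
  {"linear": [75, -120, -142], "angular": [0, 0, 15], "gripper": -1},
  {"linear": [100, -160, -142], "angular": [0, 0, 20], "gripper": -1},
  {"linear": [130, -200, -142], "angular": [0, 0, 25], "gripper": -1},
  {"linear": [160, -240, -142], "angular": [0, 0, 30], "gripper": -1},
  {"linear": [195, -275, -142], "angular": [0, 0, 35], "gripper": -1},
  {"linear": [240, -293, -142], "angular": [0, 0, 38], "gripper": -1},
  {"linear": [288, -305, -142], "angular": [0, 0, 40], "gripper": -1},
  {"linear": [336, -317, -142], "angular": [0, 0, 42], "gripper": -1},
  {"linear": [384, -330, -142], "angular": [0, 0, 44], "gripper": -1},
  {"linear": [432, -341, -142], "angular": [0, 0, 46], "gripper": -1},
  {"linear": [482, -353, -142], "angular": [0, 0, 48.3], "gripper": -1},
  {"linear": [482, -353, -142], "angular": [0, 0, 48.3], "gripper": -1},
  {"linear": [482, -353, -142], "angular": [0, 0, 48.3], "gripper": -1},
  {"linear": [482, -353, -142], "angular": [0, 0, 48.3], "gripper": -1},
])

```text
time_s: 51.2
position: [0.3918, 0.3165, 0.2399]
tool_rot: [[0.851, 0.525, -0.0], [0.525, -0.851, -0.0], [-0.0, 0.0, -1.0]]
ft_force: [0.5, -0.3, -1.5]
grip_width: 0.0391
```

Run:
```python
from h import *
go([.3912,.3179,.08],31.7)
```

```text
lin [  0.2  -1.5 159.9] ang [ 0.  0. -0.] n 4 pos [0.3918 0.3165 0.2399] t 51.2 F [ 0.5 -0.3 -1.5] w 0.0391
```

servo_tool([
  {"linear": [0, -1.5, 40], "angular": [0, 0, 0], "gripper": -1},
  {"linear": [0, -1.5, 90], "angular": [0, 0, 0], "gripper": -1},
  {"linear": [0, -1.5, 130], "angular": [0, 0, 0], "gripper": -1},
  {"linear": [0, -1.5, 160], "angular": [0, 0, 0], "gripper": -1},
  {"linear": [0, -1.5, 170], "angular": [0, 0, 0], "gripper": -1},
  {"linear": [0, -1.5, 170], "angular": [0, 0, 0], "gripper": -1},
  {"linear": [0, -1.5, 170], "angular": [0, 0, 0], "gripper": -1},
  {"linear": [0, -1.5, 170], "angular": [0, 0, 0], "gripper": -1},
])

```text
time_s: 52.0
position: [0.3918, 0.3189, 0.0714]
tool_rot: [[0.851, 0.525, 0.003], [0.525, -0.851, 0.001], [0.003, 0.0, -1.0]]
ft_force: [0.5, 0.2, -0.4]
grip_width: 0.039
```

Run:
```python
from h import *
p=grab('wrist');cv2.imwrite('pics/w31.png',p['frame'])
go([.3912,.3179,.021],31.7)
```

```text
lin [-1.   0.6 50.3] ang [ 0.  -0.2 -0. ] n 2 pos [0.3916 0.3189 0.0713] t 52.05 F [ 0.5  0.4 -1.5] w 0.0393
```

View pics/w31.png

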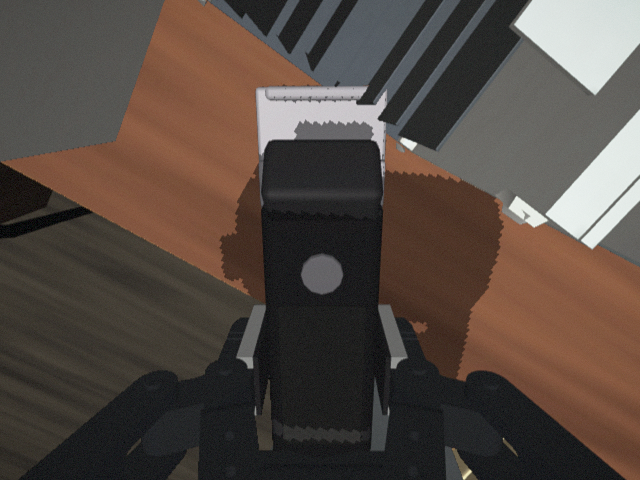

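servo_tool([
  {"linear": [-0.7, 0.5, 20], "angular": [0, 0, 0], "gripper": -1},
  {"linear": [-0.7, 0.5, 35], "angular": [0, 0, 0], "gripper": -1},
  {"linear": [-0.7, 0.5, 44], "angular": [0, 0, 0], "gripper": -1},
  {"linear": [-0.7, 0.5, 48], "angular": [0, 0, 0], "gripper": -1},
  {"linear": [-0.7, 0.5, 50], "angular": [0, 0, 0], "gripper": -1},
  {"linear": [-0.7, 0.5, 50], "angular": [0, 0, 0], "gripper": -1},
  {"linear": [-0.7, 0.5, 50], "angular": [0, 0, 0], "gripper": -1},
])

```text
time_s: 52.75
position: [0.3909, 0.3181, 0.0204]
tool_rot: [[0.851, 0.525, 0.001], [0.525, -0.851, 0.001], [0.001, 0.0, -1.0]]
ft_force: [-0.6, 0.6, -0.1]
grip_width: 0.0391
```

servo_tool([
  {"linear": [0, 0, 0], "angular": [0, 0, 0], "gripper": 0.1},
  {"linear": [0, 0, 0], "angular": [0, 0, 0], "gripper": 0.4},
  {"linear": [0, 0, 0], "angular": [0, 0, 0], "gripper": 0.6},
  {"linear": [0, 0, 0], "angular": [0, 0, 0], "gripper": 0.6},
  {"linear": [0, 0, 0], "angular": [0, 0, 0], "gripper": 0.6},
  {"linear": [0, 0, -30], "angular": [0, 0, 0], "gripper": 0.6},
  {"linear": [0, 0, -70], "angular": [0, 0, 0], "gripper": 0.6},
  {"linear": [0, 0, -120], "angular": [0, 0, 0], "gripper": 0.6},
  {"linear": [0, 0, -170], "angular": [0, 0, 0], "gripper": 0.6},
  {"linear": [0, 0, -220], "angular": [0, 0, 0], "gripper": 0.6},
  {"linear": [0, 0, -220], "angular": [0, 0, 0], "gripper": 0.6},
  {"linear": [0, 0, -220], "angular": [0, 0, 0], "gripper": 0.6},
])

```text
time_s: 53.95
position: [0.3906, 0.3179, 0.2404]
tool_rot: [[0.851, 0.525, 0.002], [0.525, -0.851, 0.001], [0.002, 0.0, -1.0]]
ft_force: [-1.6, -0.3, -1.1]
grip_width: 0.0683
```

Run:
```python
from h import *
p=grab('wrist');cv2.imwrite('pics/w32.png',p['frame'])
print(seg(p,'reader',.03),seg(p,'tray',.006))
q=grab('top');cv2.imwrite('pics/t32.png',q['frame'])
q=grab('scene');cv2.imwrite('pics/s32.png',q['frame'])
```

```text
[(0.75, [298.0, 116.0, 346.0, 261.0], (398, 324), (125, 40), 31.7)] [(0.98, [287.0, 90.0, 356.0, 268.0], (399, 325), (165, 63), 31.9)]
```

View pics/w32.png

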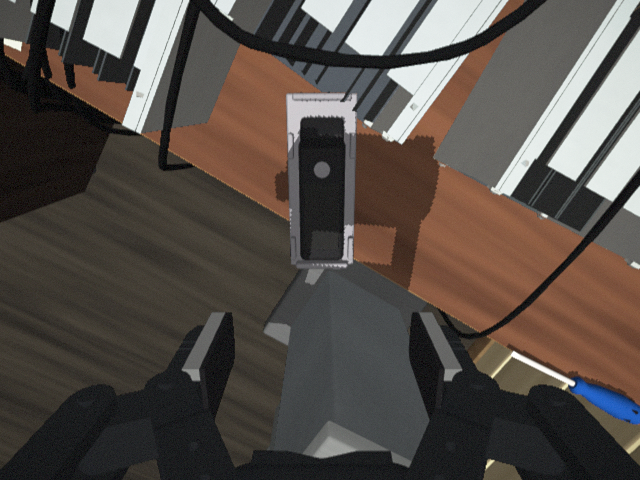

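View pics/t32.png

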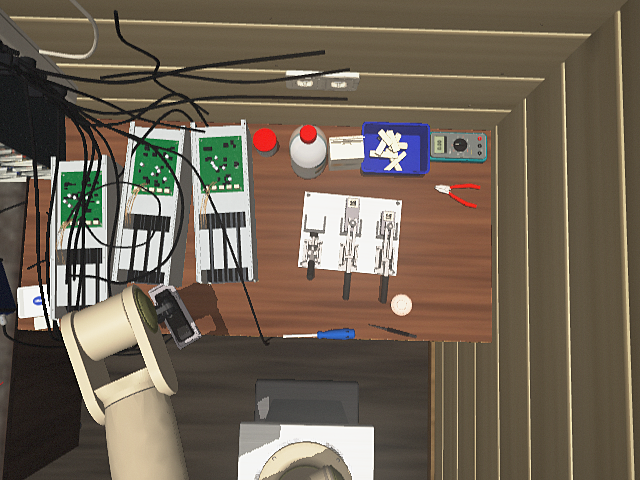

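View pics/s32.png

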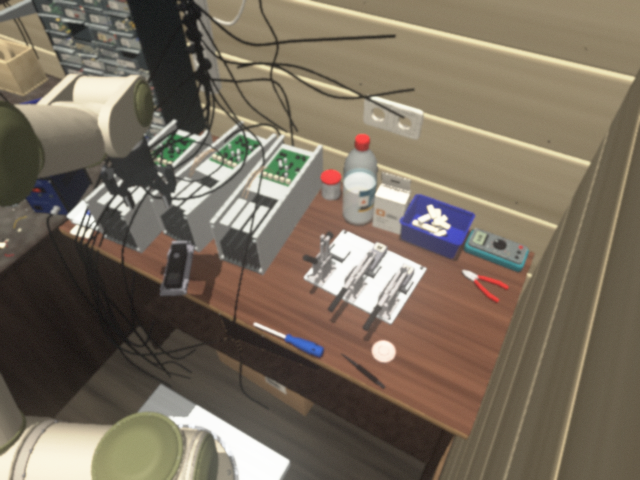

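Run:
```python
from h import *
q=grab('top')
for n in('module_short','module_medium','module_long'): print(n,seg(q,n,.034))
print(env.observe()['ft_force'].round(1)); env.close_job()
```

```text
module_short [(0.78, [382.0, 213.0, 396.0, 234.0], (632, -180), (34, 60), 86.8)]
module_medium [(0.68, [154.0, 290.0, 169.0, 305.0], (443, 347), (22, 37), 35.7)]
module_long [(0.58, [343.0, 199.0, 360.0, 229.0], (653, -96), (80, 36), 1.1)]
[-0.4  0.4 -0. ]
the job is handed in; nothing more can be done
```

I loaded and clamped both modules on the bench, read their labels shortest first, laid the reader back in its tray, and handed the job in at about 54 s. Only the short and long modules were there.

- **Clamping:** The long module is in the middle nest and the short one in the right nest, both with the label end away from the clamp. I pushed each handle down until it met its stop, with 18 N and 32 N measured at the wrist. The final pictures show both handles down and both pads on the modules. I did not test the holding force directly.
- **Knock:** The short module had been knocked about 4 cm aside before I reached it, so I found it again and picked it up from there.
- **Extra step:** I first picked the long module up with the gripper the wrong way round. I set it down on clear bench and took it again before loading it.
- **Reading:** I held the reader on each label for about 3 s from about 8.5 cm, the short module first. The worked-out aim was within about 2 mm of each label's centre.
- **Last checks:**
  - The reader lies flat and lined up with its tray.
  - The left clamp is untouched, the other items look unmoved, and the gripper was clear of everything.
  - The network's one "medium module" report (0.68) falls on the reader and tray, so I took it as a false hit.
- **Disagreement between cameras:** The top and wrist cameras differed by 4–6 mm sideways. I worked from the wrist camera, and the fits came out right with it.

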